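# Load wet specimen holders into a slide scanner on a flat lifter

## Task

Load the slide scanner: first turn the dimmer lever on the grey lamp supply right down to off, and keep it off while you load. Then carry every specimen holder standing on the bench, one at a time on the blade of the lifter, and stand it inside a bay of its own on the scanner's shelf; their specimens are wet, so do not touch a holder with the gripper and keep it level all the time. When all are loaded, stand the lifter back on its rubber rest, its blade along the pad as at the start, and only then raise the dimmer lever until it is in line with the white set mark; leave the bottles, jar and beaker standing.

Things in the scene. Friction and masses are not known exactly. Their poses are not given: they have to be found in the camera images.
- holder1: specimen holder, 40 g: aluminium plate 50 x 50 x 4 mm with a round glass window on four corner feet 8 x 8 mm, 12 mm high (16 mm in all). Each of its four like sides leaves a gap 34 mm wide, 12 mm high between the feet for the blade. Origin: centre of its underside, level with the soles; x, y along its edges, z up. On the bench at the robot's left; some absent (None).
- holder2: specimen holder, 40 g: aluminium plate 50 x 50 x 4 mm with a round glass window on four corner feet 8 x 8 mm, 12 mm high (16 mm in all). Each of its four like sides leaves a gap 34 mm wide, 12 mm high between the feet for the blade. Origin: centre of its underside, level with the soles; x, y along its edges, z up. On the bench at the robot's left; some absent (None).
- holder3: specimen holder, 40 g: aluminium plate 50 x 50 x 4 mm with a round glass window on four corner feet 8 x 8 mm, 12 mm high (16 mm in all). Each of its four like sides leaves a gap 34 mm wide, 12 mm high between the feet for the blade. Origin: centre of its underside, level with the soles; x, y along its edges, z up. On the bench at the robot's left; some absent (None).
- lifter: hand tool, 150 g, standing upright: flat steel blade 22 mm wide, 3 mm thick, along its +x to x = 122 mm; foot plate 50 x 50 x 5 mm centred on the origin; black upright handle 26 mm (x) by 20 mm (y), top 87 mm up, to be pinched from above across y. Origin: underside, below the handle's middle; z up. Blade and foot share one flat underside.
- lifter_tip (a point): point on the top of the lifter's blade (x = 98 mm, 3 mm above the underside) that belongs under the centre of a carried holder; axes as the lifter's.
- lifter_handle (a point): middle of the handle's grip, 62 mm above the lifter's underside, straight above its origin.
- rest_spot (a point): on top of the lifter's rest, a black rubber pad 180 x 74 mm, 3 mm thick, fixed to the bench: where the lifter's origin belongs. The pad runs from 42 mm behind this point to 138 mm ahead along its +x, the way the blade points when at rest.
- bay1 (a point): centre of the floor of the left loading bay on the shelf of the low white scanner, 14 mm above the bench; +x points into the scanner, z up. The bay is a recess 58 x 58 mm inside lips 3 mm high, 8 mm wide; bays lie 66 mm apart along y. The grey shelf reaches 85 mm to the open (-x) side, where the blade comes in over the lip; the 100 mm high housing begins 65 mm behind.
- bay2 (a point): centre of the floor of the middle loading bay on the shelf of the low white scanner, 14 mm above the bench; +x points into the scanner, z up. The bay is a recess 58 x 58 mm inside lips 3 mm high, 8 mm wide; bays lie 66 mm apart along y. The grey shelf reaches 85 mm to the open (-x) side, where the blade comes in over the lip; the 100 mm high housing begins 65 mm behind.
- bay3 (a point): centre of the floor of the right loading bay on the shelf of the low white scanner, 14 mm above the bench; +x points into the scanner, z up. The bay is a recess 58 x 58 mm inside lips 3 mm high, 8 mm wide; bays lie 66 mm apart along y. The grey shelf reaches 85 mm to the open (-x) side, where the blade comes in over the lip; the 100 mm high housing begins 65 mm behind.
- lamp_lever (a joint): dimmer lever on the grey lamp supply box (150 x 110 x 85 mm) at the robot's right, rad: 0 = off, at its stop, leaning 0.6 rad from upright towards the box's -x side (facing the robot); grows as it swings to the far side, 0.6 = upright, 1.2 = full. Stays where it is left (moving it takes about 1.3 N at the grip).
- lever_grip (a point): centre of the lever's black cross-grip, a cylinder of 16 mm diameter and 24 mm length lying along the hinge axis (its y), 95 mm from the hinge axis; z points along the lever away from the hinge. Can be pinched from above by its two ends (24 mm) and moved on an arc about the hinge, or pushed from either side.
- lever_hinge (a point): point on the lever's hinge axis below the grip, 95 mm above the bench; the axis is this point's y, the lever swings in its x-z plane.
- lamp_mark (a joint): angle at which the white set mark is fixed, same scale as the lever (the lever points along the mark when both are equal). The mark cannot be moved.
- mark_tip (a point): white tip of the set mark, a short white pointer beside the lever turning about the same axis, 58 mm from it; z points along the pointer.
- amber_bottle: amber bottle, 52 mm diameter, 110 mm high: bystander, origin at the centre of its underside; leave it standing.
- jar: glass jar, 56 mm diameter, 70 mm high: bystander, origin at the centre of its underside; leave it standing.
- dropper: small white bottle with orange cap, 32 mm diameter, 70 mm high: bystander, origin at the centre of its underside; leave it standing.
- beaker: glass beaker, 64 mm diameter, 80 mm high: bystander, origin at the centre of its underside; leave it standing.
Things that resemble listed ones, but are neither listed nor needed, are in the scene too. What is meant by the part that bears rest_spot is not green or pink, and is the larger of those in its own colour.

How it is judged:
By the outcome, as a careful person would: the job done as asked, in the order asked, and still so for the second after the job is handed in, with the robot touching nothing.
Of holder1, holder2, holder3 only 2 to 3 are there at a start; the rules pass over those that are not, and their reading is None.
At some moment in a run one of holder1, holder2, holder3, lifter may be knocked a few centimetres aside while the robot is not near it.
It also fails if it takes over 210 s, if anything falls off the work surface, if the arm or the gripper's body presses on something with over 40 N, if the wrist force passes 120 N, or if a joint passes its speed limit or range.

## Robot

A 7-joint arm with a two-finger parallel gripper is mounted at the origin on the work surface. World frame = base frame: x ahead of the robot, y to its left, z up, the work surface at z = 0. Lengths are in m, angles in degrees, forces in N, time in s.
With the tool pointing down it reaches from about 0.425 to 0.875 m from the base axis. Payload 8.4 kg.
Tool frame: the origin (TCP) lies midway between the tips of the shut fingers; the grasp point (between the pads) lies grasp_offset behind it (grasp_offset is the distance from the TCP to the grasp point, in m); z points along the fingers, y is the direction in which the jaws open and shut (so a half turn about z gives the same grasp; the last joint's range is limited). The gripper opens to 85 mm and grips with 20 to 120 N. Pads are 22 mm wide; open, the fingers measure 114 mm over their backs; the gripper's body (76 mm by 85 mm) begins 54 mm behind the grasp point. The pads swing forward as they close: fully open they stand 13 mm farther back than shut.
Start: joints at [68.4, 19.091, 2.286, 83.961, -0.768, 76.965, -3.352], TCP at [0.178, -0.625, 0.231] pointing down, gripper open.
Joint ranges: [-147.57, 147.57], [-21.85, 119.76], [-74.77, 79.35], [14.55, 137.4], [-85.83, 265.84], [4.83, 119.75], [-152.11, 152.11]. Speed limits (degrees/s): [127.2, 127.2, 159.86, 159.86, 180, 180, 180].

## Interface

Orientations are given as a 3x3 rotation matrix whose columns are the frame's x, y, z axes.
In Python, from workcell import get_obs, read_camera, get_calibration, finish_job, grasp_offset gives the robot as it stands. The module is installed in compiled form; this text tells all that it offers.
- The arm moves only by the shell command python3 -m inch 'ROWS' [OPENING]. ROWS is a JSON object of lists of equal length, an entry for each row: "linear": the shift along the tool's x, y, z in units of 25 mm (1.0 is 25 mm), a list of three; "delta_rot": the turn, a rotation vector about the tool's x, y, z in units of 8 degrees (1.0 is 8 degrees), a list of three. A call has 1 to 10 rows; each row is the pose to reach, as a shift and turn from the pose commanded when the call began, along the tool's axes at that moment; what a row does not reach only later rows make up. A row lasts 1/10 s, in which the tool goes at most 50 mm and 8.59 degrees, less where a joint would pass 70% of its speed; a pose out of reach is approached as far as the arm can. A call with a gripper value outside its range is refused whole. OPENING is the gripper's target within -1 to 1 (fully open at 1, half-way at 0, shut at -1), set as the call begins (- or left out, the last holds). The fingers move at their own pace and stop on an object; the grip force is fixed at half the most. Time passes only in rows, so rows that repeat a pose let the fingers close. It gives the time, the measured TCP pose, the force and the opening at its end, in the units of the state.
- get_obs(): the state, without advancing time (a new reading comes with each control period).
- read_camera(name): name is "scene" or "side" or "wrist"; returns the picture (400x640x3 uint8, red, green, blue); there is no depth.
- get_calibration(name): a dict with "fx", "fy", "cx", "cy" (pixels), "cam_to_world" (4x4, takes a point from camera to world coordinates); the wrist camera has in their place "tool_from_camera" (4x4, takes a point from camera to tool coordinates, whose origin is the TCP and whose axes are the flange's). Camera axes: x right, y down, z forward; pixel columns grow to the right and rows downward; lengths in m; the calibration is good to about 2 mm. A picture is of the moment at which its call begins: read the wrist's pose just before it. get_calibration takes no time and is no camera call.
- finish_job(): hands the job in, once; it reports no verdict.
The state is a dict: "clock": time; "joints": joint angles; "joint_velocities": joint speeds; "joint_efforts": joint torques, N m; "tcp_pos": TCP position; "ee_rot": TCP orientation; "contact_force": force on the tool from outside, world axes, zero at the start; "torque": the same for the moment, N m; "gripper_width": opening from 0.0 (shut) to 1.0 (fully open).
Only numpy, scipy, OpenCV 4.12 (cv2) and the standard library are available. Lean on these libraries where they do the work, as an engineer would, in place of code of your own. Each camera call takes 0.05 s, during which the arm holds its last target. There are 200 camera calls.

## Working session

There is one attempt and no reset: what is moved stays moved. The work goes in short steps, Python scripts to look and compute and a shell command to move; the robot and the scene stay as the last step left them, time stands still between calls to the robot, and variables do not carry over. Pictures are saved under pics/ and viewed, about 12 in all and at most 16, crops included, and the job is handed in when it is done.

```bash
mkdir -p pics; python3 - <<'E'
from workcell import *
import cv2, numpy as np
np.set_printoptions(precision=4,suppress=True)
o=get_obs(); print({k:np.array(v) for k,v in o.items()}, grasp_offset)
for n in ["scene","side","wrist"]:
    im=read_camera(n); cv2.imwrite(f"pics/{n}0.png",im[:,:,::-1]); print(n,get_calibration(n))
E
```

```text
{'clock': array(0.), 'joints': array([68.3987, 19.1313,  2.2827, 84.0099, -0.7671, 76.965 , -3.3525]), 'joint_velocities': array([ 0.0637,  0.0274,  0.1181, -0.1021,  0.0319, -0.124 ,  0.012 ]), 'joint_efforts': array([ -0.0002, -65.8564,   1.3652, -40.5576,   0.0168,   0.0124,
         0.    ]), 'tcp_pos': array([ 0.1781, -0.6247,  0.2304]), 'ee_rot': array([[ 0.9617,  0.2743, -0.0005],
       [ 0.2743, -0.9617,  0.0015],
       [-0.0001, -0.0016, -1.    ]]), 'contact_force': array([ 0.1269, -0.3924,  1.0315]), 'torque': array([-0.0111, -0.0154, -0.0025]), 'gripper_width': array(0.9958)} 0.0187
scene {'fx': 408.3940430408225, 'fy': 408.3940430408225, 'cx': 315.4103322345119, 'cy': 196.3595460715288, 'cam_to_world': array([[ 0.7045,  0.5774, -0.4127,  1.022 ],
       [ 0.7097, -0.5697,  0.4143, -0.4449],
       [ 0.0041, -0.5848, -0.8112,  1.1199],
       [ 0.    ,  0.    ,  0.    ,  1.    ]])}
side {'fx': 409.85867644661744, 'fy': 409.85867644661744, 'cx': 317.89065693477113, 'cy': 200.35865878087697, 'cam_to_world': array([[ 0.9436, -0.2101,  0.2558,  0.1587],
       [-0.3309, -0.6145,  0.7161, -0.9092],
       [ 0.0067, -0.7604, -0.6494,  1.0062],
       [ 0.    ,  0.    ,  0.    ,  1.    ]])}
wrist {'fx': 337.2421495473428, 'fy': 337.2421495473428, 'cx': 320.6332253352744, 'cy': 201.94746255462434, 'tool_from_camera': array([[ 0.0004, -0.9478, -0.3188,  0.0822],
       [ 1.    ,  0.0003,  0.0003, -0.0008],
       [-0.0002, -0.3188,  0.9478, -0.1429],
       [ 0.    ,  0.    ,  0.    ,  1.    ]])}
```

View pics/scene0.png

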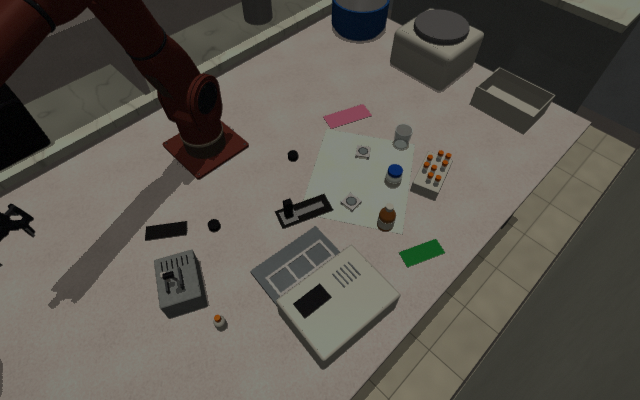

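View pics/side0.png

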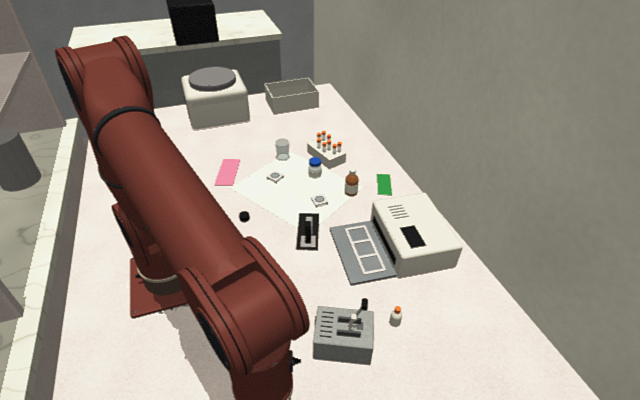

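```bash
cat > h.py <<'E'
import numpy as np, cv2
from workcell import *
np.set_printoptions(precision=4,suppress=True)
def ray(n,u,v,T=None):
    c=get_calibration(n); M=c["cam_to_world"] if n!="wrist" else T@c["tool_from_camera"]
    M=np.array(M); d=M[:3,:3]@np.array([(u-c["cx"])/c["fx"],(v-c["cy"])/c["fy"],1]); return M[:3,3],d
def plane(n,u,v,z,T=None):
    p,d=ray(n,u,v,T); return p+d*(z-p[2])/d[2]
def tri(rays):
    A=np.zeros((3,3));b=np.zeros(3)
    for p,d in rays:
        d=d/np.linalg.norm(d);P=np.eye(3)-np.outer(d,d);A+=P;b+=P@p
    x=np.linalg.solve(A,b); return x,[np.linalg.norm(np.cross(x-p,d/np.linalg.norm(d))) for p,d in rays]
def proj(n,X,T=None):
    c=get_calibration(n); M=np.array(c["cam_to_world"] if n!="wrist" else T@c["tool_from_camera"])
    q=M[:3,:3].T@(np.asarray(X)-M[:3,3]); return c["fx"]*q[0]/q[2]+c["cx"],c["fy"]*q[1]/q[2]+c["cy"]
def tool():
    o=get_obs();T=np.eye(4);T[:3,:3]=o["ee_rot"];T[:3,3]=o["tcp_pos"];return T
def shot(n,f):
    T=tool();im=read_camera(n);cv2.imwrite(f"pics/{f}.png",im[:,:,::-1]);np.save(f"pics/{f}.npy",T);return im,T
E
python3 - <<'E'
from h import *
a=cv2.imread("pics/scene0.png");b=cv2.imread("pics/side0.png")
g=lambda i,x,y,w,h,s:cv2.convertScaleAbs(cv2.resize(i[y:y+h,x:x+w],None,fx=s,fy=s,interpolation=cv2.INTER_CUBIC),alpha=1.6,beta=10)
# scene lamp box 140..220 x 240..320 ; lifter+holders 270..400,135..235
A=g(a,145,240,80,60,5);B=g(b,305,290,80,60,5)
C=g(a,265,138,133,100,3);D=g(b,240,160,133,100,3)
m=np.zeros((600,800,3),np.uint8)
m[:300,:400]=A;m[:300,400:]=B;m[300:,:399]=C;m[300:,400:799]=D
cv2.imwrite("pics/m0.png",m)
E
```

```text
(no output)
```

View pics/m0.png

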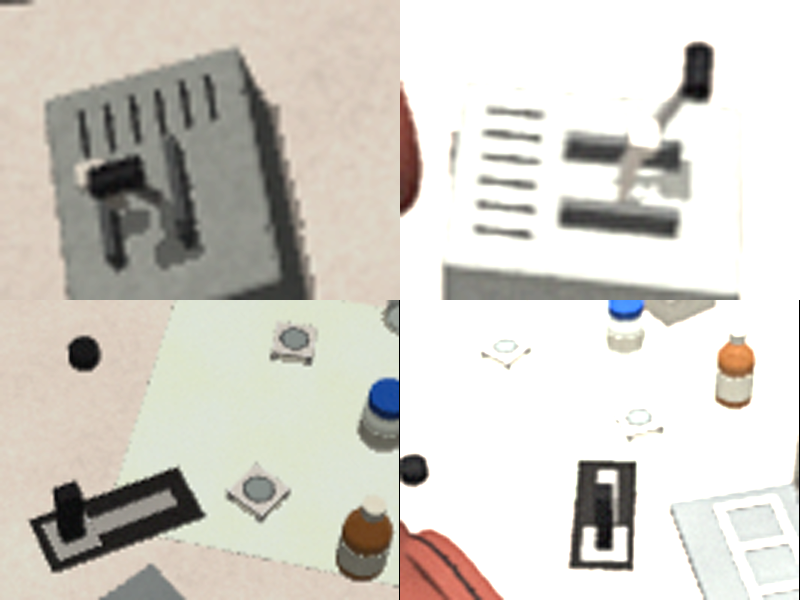

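```bash
python3 - <<'E'
from h import *
t=lambda s,d:tri([ray("scene",*s),ray("side",*d)])
print("grip",t((168,274.9),(364.6,304.2)))
print("mark tip",t((163,274.4),(354,316.4)))
A=lambda x,y:(145+x/5,240+y/5);B=lambda x,y:(305+(x-400)/5,290+y/5)
C=lambda x,y:(265+x/3,138+(y-300)/3);D=lambda x,y:(240+(x-400)/3,160+(y-300)/3)
print("box top corners scene",[plane("scene",*A(*p),.085) for p in [(45,101),(238,48),(278,275)]])
print("slots scene",[plane("scene",*A(*p),.085) for p in [(172,135),(190,248),(118,265)]])
print("slots side",[plane("side",*B(*p),.085) for p in [(565,146),(680,155),(560,212),(678,222)]])
print("lifter pad scene",[plane("scene",*C(*p),.003) for p in [(32,521),(180,468),(205,515),(55,570)]])
print("lifter pad side",[plane("side",*D(*p),.003) for p in [(580,462),(635,462),(632,568),(571,566)]])
print("blade tip scene",plane("scene",*C(172,496),.006), "handle top",t(C(68,488),D(604,487)))
print("holderA ring",plane("scene",*C(295,339),.016),plane("side",*D(506,346),.016))
print("holderB ring",plane("scene",*C(258,490),.016),plane("side",*D(638,418),.016))
print("small black pad",[plane("scene",*p,.003) for p in [(147,225),(186,222),(187,235),(146,239)]])
E
```

```text
grip (array([ 0.461 , -0.3971,  0.1847]), [np.float64(0.0015863300195489238), np.float64(0.001586330019549121)])
mark tip (array([ 0.4333, -0.4034,  0.1561]), [np.float64(0.0010271322350203407), np.float64(0.0010271322350203472)])
box top corners scene [array([ 0.3342, -0.3937,  0.085 ]), array([ 0.3823, -0.2974,  0.085 ]), array([ 0.5105, -0.3611,  0.085 ])]
slots scene [array([ 0.4019, -0.3549,  0.085 ]), array([ 0.4648, -0.3857,  0.085 ]), array([ 0.4459, -0.4184,  0.085 ])]
slots side [array([ 0.4142, -0.3564,  0.085 ]), array([ 0.4683, -0.3808,  0.085 ]), array([ 0.3979, -0.3912,  0.085 ]), array([ 0.4517, -0.4157,  0.085 ])]
lifter pad scene [array([ 0.406 , -0.0108,  0.003 ]), array([0.4695, 0.1557, 0.003 ]), array([0.5335, 0.1296, 0.003 ]), array([ 0.4701, -0.035 ,  0.003 ])]
lifter pad side [array([0.4673, 0.1463, 0.003 ]), array([0.5302, 0.1247, 0.003 ]), array([ 0.4696, -0.0376,  0.003 ]), array([ 0.4069, -0.0129,  0.003 ])]
blade tip scene [0.4916 0.1204 0.006 ] handle top (array([0.4518, 0.0065, 0.0929]), [np.float64(0.0009991555002596987), np.float64(0.0009991555002597317)])
holderA ring [0.4384 0.3854 0.016 ] [0.4386 0.3835 0.016 ]
holderB ring [0.5573 0.1884 0.016 ] [0.5558 0.1866 0.016 ]
small black pad [array([ 0.1551, -0.338 ,  0.003 ]), array([ 0.2332, -0.2428,  0.003 ]), array([ 0.276 , -0.2682,  0.003 ]), array([ 0.1981, -0.3676,  0.003 ])]
```

```bash
python3 -m inch '{"linear":[[13.3,-5.56,-4],[13.3,-5.56,-4],[13.3,-5.56,-4],[13.3,-5.56,-4],[13.3,-5.56,-4],[13.3,-5.56,-4],[13.3,-5.56,-4],[13.3,-5.56,-4],[13.3,-5.56,-4],[13.3,-5.56,-4]],"delta_rot":[[0,0,5.25],[0,0,5.25],[0,0,5.25],[0,0,5.25],[0,0,5.25],[0,0,5.25],[0,0,5.25],[0,0,5.25],[0,0,5.25],[0,0,5.25]]}' 1
python3 -m inch '{"linear":[[0,0,0],[0,0,0]],"delta_rot":[[0,0,0],[0,0,0]]}'
python3 - <<'E'
from h import *
im,T=shot("wrist","w1");print(T)
E
```

```text
clock: 1.15
tcp_pos: [0.4603, -0.3997, 0.331]
ee_rot: [[0.899, -0.438, -0.0], [-0.438, -0.899, 0.0], [-0.0, 0.0, -1.0]]
contact_force: [-1.0, -0.9, 0.6]
gripper_width: 1.003
clock: 1.35
tcp_pos: [0.4585, -0.4014, 0.3309]
ee_rot: [[0.897, -0.442, -0.001], [-0.442, -0.897, 0.0], [-0.001, 0.0, -1.0]]
contact_force: [-0.6, 0.5, -0.7]
gripper_width: 1.004
[[ 0.897  -0.442  -0.0009  0.4585]
 [-0.442  -0.897   0.0001 -0.4014]
 [-0.0009  0.0003 -1.      0.3309]
 [ 0.      0.      0.      1.    ]]
```

View pics/w1.png

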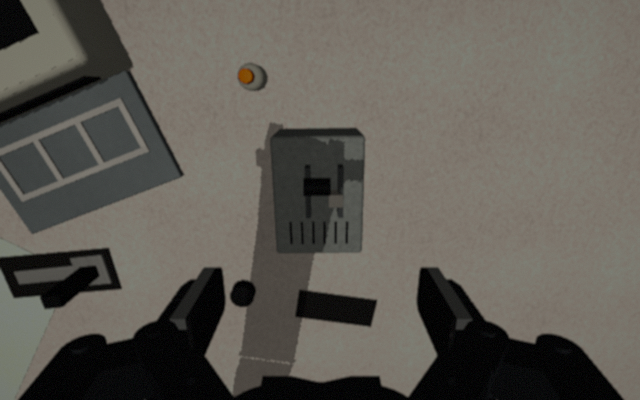

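```bash
python3 - <<'E'
from h import *
im=cv2.imread("pics/w1.png");T=np.load("pics/w1.npy")
c=im[120:260,260:380];cv2.imwrite("pics/w1c.png",cv2.convertScaleAbs(cv2.resize(c,None,fx=5,fy=4.2,interpolation=cv2.INTER_CUBIC),alpha=2.2,beta=10))
m=(im.max(2)<22).astype(np.uint8);m[:,:290]=0;m[:170]=0;m[210:]=0;m[:,345:]=0
n,l,s,ce=cv2.connectedComponentsWithStats(m);print(s,ce)
for w in [(317,187)]:
    print(tri([ray("wrist",*w,T),ray("scene",168,274.9),ray("side",364.6,304.2)]))
    print(tri([ray("wrist",*w,T),ray("side",364.6,304.2)]),tri([ray("wrist",*w,T),ray("scene",168,274.9)]))
    for z in (.18,.185,.19):print(plane("wrist",*w,z,T))
E
```

```text
[[     0      0    640    400 255563]
 [   304    177     27     20    437]] [[319.5058 199.5223]
 [316.1373 186.476 ]]
(array([ 0.4602, -0.3973,  0.1851]), [np.float64(0.0013820477331589218), np.float64(0.0015169522411939986), np.float64(0.001984930220897421)])
(array([ 0.4601, -0.3987,  0.1867]), [np.float64(0.0013924963720319432), np.float64(0.001392496372031967)]) (array([ 0.4573, -0.3961,  0.18  ]), [np.float64(0.0005841246497577027), np.float64(0.0005841246497574982)])
[ 0.4575 -0.3967  0.18  ]
[ 0.4588 -0.3973  0.185 ]
[ 0.46  -0.398  0.19 ]
```

View pics/w1c.png

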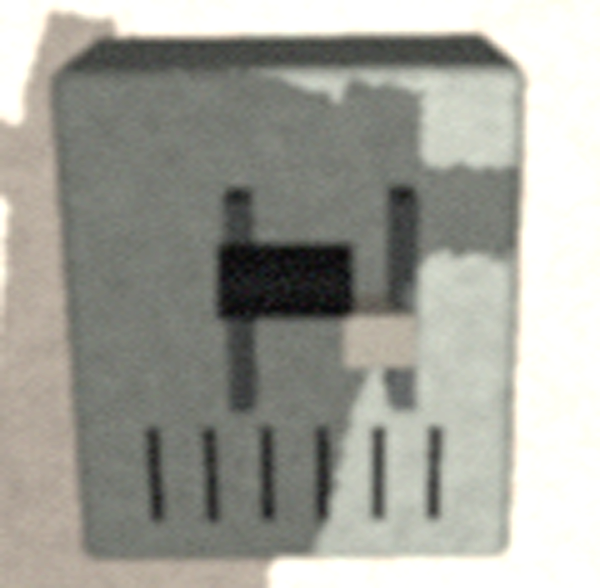

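```bash
python3 - <<'E'
from h import *
T=np.load("pics/w1.npy")
X=np.array([.897,-.442,0]);Y=np.array([.442,.897,0])
f=lambda p:(p@X,p@Y,p[2])
print("slotL",[f(plane("wrist",308,v,.085,T)) for v in (165.2,191.2,217.1)])
print("slotR",[f(plane("wrist",340.4,v,.085,T)) for v in (165.2,191.2,217.1)])
r=[ray("wrist",335.6,201,T),ray("side",354,316.4)]
m,e=tri(r);print("mark",f(m),e)
m,e=tri(r+[ray("scene",163,274.4)]);print("mark3",f(m),e)
for z in (.145,.150,.153):print(f(plane("wrist",335.6,201,z,T)),f(plane("side",354,316.4,z)),f(plane("scene",163,274.4,z)))
print("grip",f(np.array([.459,-.3972,.1845])), "box",[f(plane("wrist",260+x/5,120+y/4.2,.085,T)) for x,y in [(55,75),(523,75),(90,553),(510,553)]])
E
```

```text
slotL [(np.float64(0.5848776649551977), np.float64(-0.14212498844361585), np.float64(0.08500000000000002)), (np.float64(0.5530294943796791), np.float64(-0.14175802678720942), np.float64(0.08500000000000002)), (np.float64(0.5196326815360582), np.float64(-0.1413732213325058), np.float64(0.08500000000000002))]
slotR [(np.float64(0.5848885298348497), np.float64(-0.1801389075833145), np.float64(0.08500000000000002)), (np.float64(0.5530383461070109), np.float64(-0.1807494086978878), np.float64(0.08500000000000002)), (np.float64(0.5196392987562454), np.float64(-0.1813895982744241), np.float64(0.08500000000000002))]
mark (np.float64(0.5665465677370988), np.float64(-0.1721921708590193), np.float64(0.15888085586218847)) [np.float64(0.0013357222880948946), np.float64(0.0013357222880949291)]
mark3 (np.float64(0.5662488441304013), np.float64(-0.17097422256873995), np.float64(0.15681044158552043)) [np.float64(0.0017404896770352287), np.float64(0.001593854935710134), np.float64(0.001218141902705418)]
(np.float64(0.5606405023936291), np.float64(-0.17229498686030006), np.float64(0.14500000000000002))
[... 576 characters left out ...]
.15300000000000002)) (np.float64(0.5678505678520841), np.float64(-0.16903680199775342), np.float64(0.15300000000000002)) (np.float64(0.5642183245422369), np.float64(-0.17060394054699202), np.float64(0.1529999999999999))
grip (np.float64(0.5872854), np.float64(-0.1534104), np.float64(0.1845)) box [(np.float64(0.6166778693095666), np.float64(-0.10020186736624724), np.float64(0.08500000000000002)), (np.float64(0.616714733882849), np.float64(-0.20719615276847758), np.float64(0.08500000000000002)), (np.float64(0.4722228304095065), np.float64(-0.10243323892721884), np.float64(0.08500000000000002)), (np.float64(0.47223119985892364), np.float64(-0.2099494574231554), np.float64(0.08500000000000002))]
```

```bash
python3 -m inch '{"linear":[[-0.08,-0.12,2],[-0.08,-0.12,4],[-0.08,-0.12,5],[-0.08,-0.12,6],[-0.08,-0.12,6.5],[-0.08,-0.12,6.5],[-0.08,-0.12,6.5]],"delta_rot":[[0,0,0],[0,0,0],[0,0,0],[0,0,0],[0,0,0],[0,0,0],[0,0,0]]}' 
python3 -m inch '{"linear":[[0,0,0],[0,0,0],[0,0,0],[0,0,0],[0,0,0],[0,0,0],[0,0,0],[0,0,0]],"delta_rot":[[0,0,0],[0,0,0],[0,0,0],[0,0,0],[0,0,0],[0,0,0],[0,0,0],[0,0,0]]}' -1
```

```text
clock: 2.1
tcp_pos: [0.4596, -0.3972, 0.1699]
ee_rot: [[0.898, -0.44, 0.001], [-0.44, -0.898, -0.001], [0.001, 0.0, -1.0]]
contact_force: [0.8, 0.3, 0.5]
gripper_width: 1.006
clock: 2.9
tcp_pos: [0.4593, -0.3977, 0.1695]
ee_rot: [[0.898, -0.44, 0.001], [-0.44, -0.898, -0.002], [0.001, 0.001, -1.0]]
contact_force: [-2.1, -4.5, 6.0]
gripper_width: 0.266
```

```bash
python3 -m inch '{"linear":[[-0.29,0,-0.10],[-0.58,0,-0.17],[-0.96,0,-0.22],[-1.34,0,-0.24],[-1.72,0,-0.22],[-2.1,0,-0.17],[-2.46,0,-0.08],[-2.82,0,0.06],[-3.16,0,0.22],[-3.48,0,0.42]],"delta_rot":[[0,0,0],[0,0,0],[0,0,0],[0,0,0],[0,0,0],[0,0,0],[0,0,0],[0,0,0],[0,0,0],[0,0,0]]}'
python3 -m inch '{"linear":[[-0.1,0,0.06],[-0.2,0,0.13],[-0.2,0,0.13],[-0.2,0,0.13]],"delta_rot":[[0,0,0],[0,0,0],[0,0,0],[0,0,0]]}'
```

```text
clock: 3.9
tcp_pos: [0.3814, -0.3602, 0.1597]
ee_rot: [[0.898, -0.441, 0.002], [-0.441, -0.898, -0.004], [0.004, 0.002, -1.0]]
contact_force: [-1.9, -6.8, 8.3]
gripper_width: 0.264
clock: 4.3
tcp_pos: [0.3763, -0.3578, 0.156]
ee_rot: [[0.898, -0.441, 0.0], [-0.441, -0.898, -0.003], [0.002, 0.002, -1.0]]
contact_force: [-4.7, -5.8, 7.4]
gripper_width: 0.263
```

```bash
python3 -m inch '{"linear":[[-0.1,0,0.07],[-0.2,0,0.15],[-0.2,0,0.15],[-0.2,0,0.15]],"delta_rot":[[0,0,0],[0,0,0],[0,0,0],[0,0,0]]}'
python3 - <<'E'
from h import *
im,T=shot("wrist","w2");im2,_=shot("side","s2");im3,_=shot("scene","c2")
a=cv2.resize(im[120:300,220:420],None,fx=2,fy=2);b=cv2.resize(im2[280:370,300:400],None,fx=4,fy=4,interpolation=cv2.INTER_CUBIC);c=cv2.resize(im3[240:330,140:240],None,fx=4,fy=4,interpolation=cv2.INTER_CUBIC)
cv2.imwrite("pics/m2.png",cv2.convertScaleAbs(np.hstack([b,c])[:,:,::-1],alpha=1.5))
E
```

```text
clock: 4.7
tcp_pos: [0.3728, -0.3561, 0.1529]
ee_rot: [[0.898, -0.441, 0.002], [-0.441, -0.898, -0.004], [0.004, 0.002, -1.0]]
contact_force: [-3.0, -7.7, 8.3]
gripper_width: 0.264
```

View pics/m2.png

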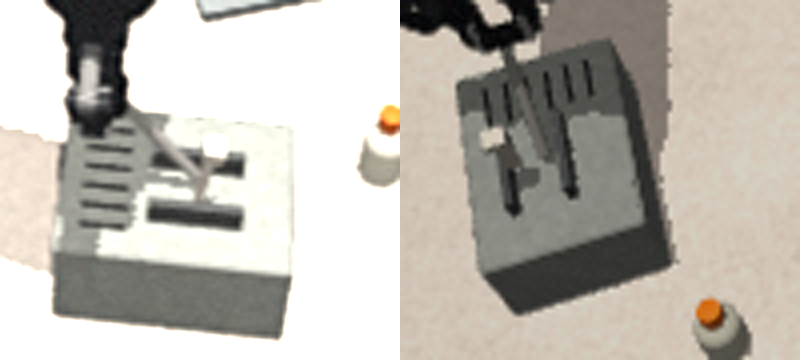

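```bash
python3 -m inch '{"linear":[[-0.08,0,0.06],[-0.16,0,0.12],[-0.16,0,0.12]],"delta_rot":[[0,0,0],[0,0,0],[0,0,0]]}'
python3 -m inch '{"linear":[[-0.08,0,0.06],[-0.16,0,0.12],[-0.16,0,0.12]],"delta_rot":[[0,0,0],[0,0,0],[0,0,0]]}'
```

```text
clock: 5.15
tcp_pos: [0.3726, -0.3561, 0.1526]
ee_rot: [[0.898, -0.44, 0.01], [-0.44, -0.898, -0.009], [0.013, 0.004, -1.0]]
contact_force: [6.1, -10.5, 16.8]
gripper_width: 0.26
clock: 5.45
tcp_pos: [0.3725, -0.3561, 0.1522]
ee_rot: [[0.898, -0.44, 0.017], [-0.439, -0.898, -0.014], [0.021, 0.005, -1.0]]
contact_force: [12.7, -14.0, 24.5]
gripper_width: 0.261
```

```bash
python3 -m inch '{"linear":[[0.15,0,-0.11],[0.3,0,-0.22],[0.3,0,-0.22]],"delta_rot":[[0,0,0],[0,0,0],[0,0,0]]}'
python3 -m inch '{"linear":[[0,0,0],[0,0,0],[0,0,0],[0,0,0],[0,0,0],[0,0,0],[0,0,-1],[0,0,-3],[0,0,-5],[0,0,-6]],"delta_rot":[[0,0,0],[0,0,0],[0,0,0],[0,0,0],[0,0,0],[0,0,0],[0,0,0],[0,0,0],[0,0,0],[0,0,0]]}' 1
python3 -m inch '{"linear":[[0.7,0,0],[0.7,0,0],[0.7,0,0],[0.7,0,0]],"delta_rot":[[0,0,0],[0,0,0],[0,0,0],[0,0,0]]}'
python3 - <<'E'
from h import *
im,T=shot("wrist","w3");print(T[:3,3])
c=im[80:300,240:400]
cv2.imwrite("pics/w3c.png",cv2.convertScaleAbs(cv2.resize(c,None,fx=2.7,fy=2.7,interpolation=cv2.INTER_CUBIC)[:,:,::-1],alpha=2))
E
```

```text
clock: 5.75
tcp_pos: [0.3727, -0.3561, 0.1528]
ee_rot: [[0.898, -0.441, 0.003], [-0.441, -0.898, -0.004], [0.004, 0.002, -1.0]]
contact_force: [-2.1, -7.3, 12.3]
gripper_width: 0.259
clock: 6.75
tcp_pos: [0.3726, -0.3544, 0.3054]
ee_rot: [[0.898, -0.44, 0.004], [-0.44, -0.898, -0.003], [0.005, 0.001, -1.0]]
contact_force: [-0.3, -0.3, 0.8]
gripper_width: 1.001
clock: 7.15
tcp_pos: [0.3869, -0.3611, 0.3]
ee_rot: [[0.898, -0.44, -0.001], [-0.44, -0.898, 0.001], [-0.002, -0.0, -1.0]]
contact_force: [-0.2, -0.6, 0.9]
gripper_width: 0.998
[ 0.3869 -0.3611  0.3   ]
```

View pics/w3c.png

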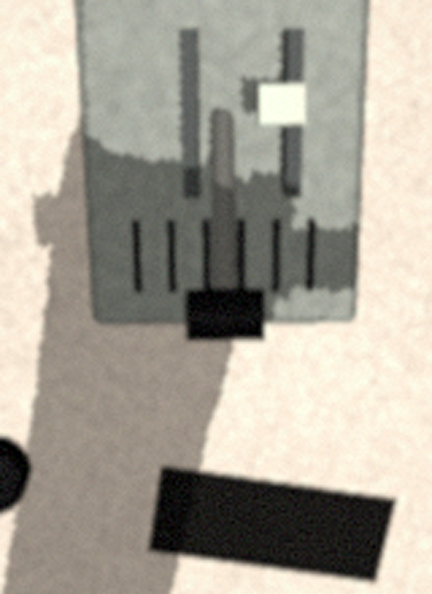

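```bash
python3 - <<'E'
from h import *
T=np.load("pics/w3.npy");X=T[:3,0];Y=-T[:3,1]
g=plane("wrist",323.3,196.3,.1734,T);h=g@X+.0536;print("grip",g@X,g@Y,"hinge",h)
a=.3
for i in range(6):
    m=plane("wrist",344.4,118.5,.095+.058*np.cos(a),T);a=np.arcsin((m@X-h)/.058)
print("mark",m@X,m@Y,.6+a)
# others: holder measurement refined by dark-slot etc not needed
E
```

```text
grip 0.5017183862797734 -0.15572118231134105 hinge 0.5553183862797734
mark 0.5635491201638646 -0.17340371483872258 0.7423898735380839
```

```bash
python3 - <<'E'
from h import *
im,T=shot("wrist","w4");im2,_=shot("side","s4");im3,_=shot("scene","c4")
print(T)
b=cv2.resize(im2[280:370,300:400],None,fx=4,fy=4,interpolation=cv2.INTER_CUBIC);c=cv2.resize(im3[240:330,140:240],None,fx=4,fy=4,interpolation=cv2.INTER_CUBIC)
cv2.imwrite("pics/m4.png",cv2.convertScaleAbs(np.hstack([b,c])[:,:,::-1],alpha=1.5))
for z,v in ((.085,121.7),(.095,120.7)): print(plane("wrist",322,v,z,T)@T[:3,0])
E
```

```text
[[ 0.898  -0.4399 -0.0011  0.3869]
 [-0.4399 -0.898   0.0009 -0.3612]
 [-0.0014 -0.0003 -1.      0.3001]
 [ 0.      0.      0.      1.    ]]
0.5549578272795718
0.5568506514310737
```

View pics/m4.png

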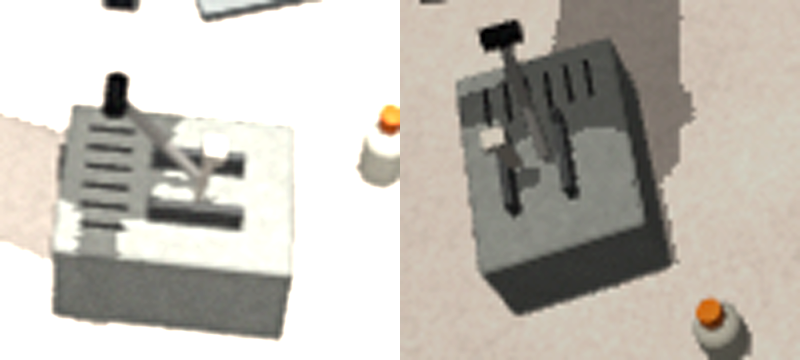

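```bash
python3 - <<'E'
from h import *
T=np.load("pics/w4.npy");X=T[:3,0]
X=np.array([.898,-.44,0]);Y=np.array([.44,.898,0])
for nm,w,s,c in [("grip",(323.3,196.3),(329,303.5),(165.5,249.2)),("mark",(344.4,118.5),(353.5,316),(162.75,274.5))]:
    for r in ([ray("wrist",*w,T),ray("side",*s)],[ray("wrist",*w,T),ray("scene",*c)],[ray("scene",*c),ray("side",*s)],[ray("wrist",*w,T),ray("scene",*c),ray("side",*s)]):
        p,e=tri(r);print(nm,p@X,p@Y,p[2],np.array(e))
E
```

```text
grip 0.5039663333626403 -0.1561179999712765 0.17538171711209288 [0.0012 0.0012]
grip 0.49849795906449446 -0.15548793063334154 0.16277555953150705 [0.0004 0.0004]
grip 0.5044525831165667 -0.15356279208706752 0.17147745718608134 [0.0006 0.0006]
grip 0.5036104054536699 -0.15449231851301368 0.17218686618417736 [0.0022 0.0014 0.0013]
mark 0.5652707528505938 -0.17307337721290988 0.15875222959876048 [0.0008 0.0008]
mark 0.5638301118703094 -0.17298733890376675 0.15262365297573172 [0.0004 0.0004]
mark 0.5660570077741198 -0.1717138317241675 0.15660512476613161 [0.0001 0.0001]
mark 0.5654191002294885 -0.17227108623823773 0.1567111279937098 [0.0014 0.0008 0.0008]
```

```bash
python3 - <<'E'
from h import *
print(get_obs()["joints"])
im=cv2.imread("pics/scene0.png")
c=im[220:320,240:340]
P=lambda *q:[plane("scene",*p,.014)[:2] for p in q]
print("shelf",P((251,271),(318,227)))
# white lips contours on shelf
g=cv2.cvtColor(im,cv2.COLOR_BGR2GRAY)
cv2.imwrite("pics/m5.png",cv2.convertScaleAbs(np.hstack([cv2.resize(im[225:300,245:345],None,fx=4,fy=4,interpolation=cv2.INTER_CUBIC),cv2.resize(cv2.imread("pics/side0.png")[215:290,325:425],None,fx=4,fy=4,interpolation=cv2.INTER_CUBIC)]),alpha=1.3))
E
```

```text
[ 42.4923   3.7188  -4.5134  94.2199   0.2936  82.1082 -78.1496]
shelf [array([ 0.5184, -0.2062]), array([0.5499, 0.0416])]
```

View pics/m5.png

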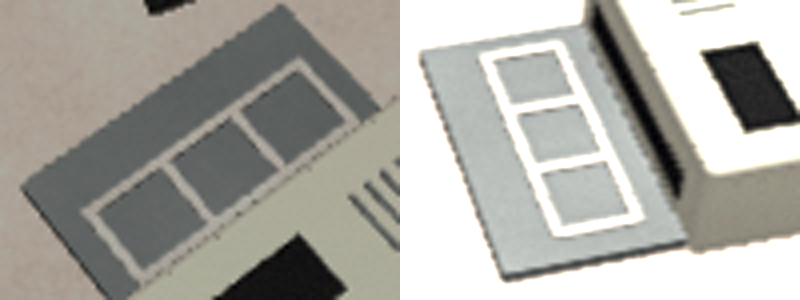

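```bash
python3 - <<'E'
from h import *
s=np.array([plane("side",325+(x-400)/4,215+y/4,.017)[:2] for x,y in [(480,53),(560,40),(644,215),(557,237)]])
c=np.array([plane("scene",245+x/4,225+y/4,.017)[:2] for x,y in [(300,58),(357,122),(138,278),(82,208)]])
for q in (s,c):
    print(q,q.mean(0),"len",np.linalg.norm(q-np.roll(q,1,0),axis=1)); d=(q[0]+q[1]-q[2]-q[3])/2;print("y dir yaw-90",np.degrees(np.arctan2(d[1],d[0]))-90)
q=np.array([plane("scene",u,v,.003)[:2] for u,v in [(275.7,211.7),(325,194),(333.3,209.7),(283.3,228)]]);print(q.mean(0))
q=np.array([plane("side",240+(x-400)/3,160+(y-300)/3,.003)[:2] for x,y in [(580,462),(635,462),(632,568),(571,566)]]);print(q.mean(0))
E
```

```text
[[ 0.5878  0.0119]
 [ 0.6597  0.0043]
 [ 0.6405 -0.1963]
 [ 0.5675 -0.1942]] [ 0.6139 -0.0936] len [0.2071 0.0723 0.2015 0.0731]
y dir yaw-90 -5.543983136816323
[[ 0.5876  0.0127]
 [ 0.6567  0.0041]
 [ 0.6328 -0.1958]
 [ 0.5642 -0.189 ]] [ 0.6103 -0.092 ] len [0.203  0.0697 0.2013 0.069 ]
y dir yaw-90 -6.709645789831896
[0.4698 0.0598]
[0.4685 0.0551]
```

```bash
python3 -m inch '{"linear":[[-4.23,-14.5,2],[-4.23,-14.5,2],[-4.23,-14.5,2],[-4.23,-14.5,2],[-4.23,-14.5,2],[-4.23,-14.5,2],[-4.23,-14.5,2],[-4.23,-14.5,2],[-4.23,-14.5,2],[-4.23,-14.5,2]],"delta_rot":[[0,0,-1.0],[0,0,-2.0],[0,0,-3],[0,0,-4],[0,0,-5],[0,0,-6],[0,0,-7],[0,0,-8],[0,0,-9],[0,0,-10]]}'
python3 -m inch '{"linear":[[0,0,0],[0,0,0],[0,0,0],[0,0,0]],"delta_rot":[[0,0,-1],[0,0,-1.9],[0,0,-1.9],[0,0,-1.9]]}'
python3 - <<'E'
from h import *
im,T=shot("wrist","w6");print(T)
cv2.imwrite("pics/w6b.png",cv2.convertScaleAbs(im[:,:,::-1],alpha=1.6))
E
```

```text
clock: 8.35
tcp_pos: [0.4517, 0.0118, 0.2507]
ee_rot: [[0.582, 0.813, -0.0], [0.813, -0.582, -0.0], [-0.0, -0.0, -1.0]]
contact_force: [0.5, -0.7, -0.5]
gripper_width: 0.999
clock: 8.75
tcp_pos: [0.4519, 0.0106, 0.2508]
ee_rot: [[0.36, 0.933, 0.0], [0.933, -0.36, -0.0], [-0.0, 0.0, -1.0]]
contact_force: [0.0, 0.2, -0.1]
gripper_width: 1.0
[[ 0.3601  0.9329  0.      0.4519]
 [ 0.9329 -0.3601 -0.      0.0106]
 [-0.      0.     -1.      0.2508]
 [ 0.      0.      0.      1.    ]]
```

View pics/w6b.png

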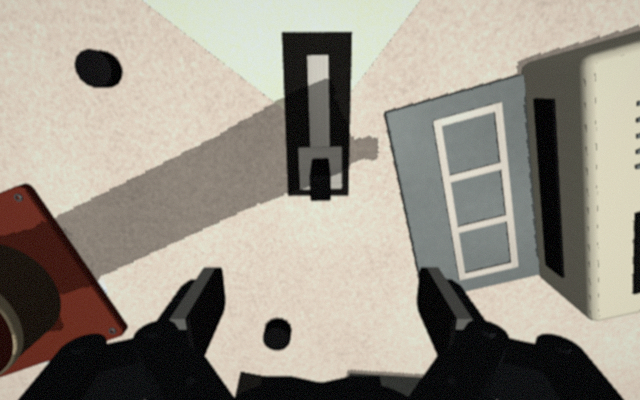

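```bash
python3 - <<'E'
from h import *
T=np.load("pics/w6.npy")
f=lambda z,*q:np.array([plane("wrist",u,v,z,T)[:2] for u,v in q])
def rect(q): 
    d=(q[0]+q[1]-q[2]-q[3])/2; print(q.mean(0),np.linalg.norm(q-np.roll(q,1,0),axis=1),np.degrees(np.arctan2(d[1],d[0])))
rect(f(.003,(282,32),(352,32),(349,195),(288,194)))
rect(f(.017,(434,121),(501,103),(517,268),(459,281)))
im=cv2.imread("pics/w6.png")
g=cv2.cvtColor(im,cv2.COLOR_BGR2GRAY)
for v in (70,90,110,130):print(v,g[v,280:356:2])
p=f(.006,(317.5,54))[0];q=f(.008,(320,147),(320,190))
print("tip",p,"foot",q,"handle top",f(.09,(319.5,158),(319.5,186)))
d=np.array([.36,.933]);print("origin from tip",p-d*.122)
E
```

```text
[0.4665 0.0582] [0.1773 0.0732 0.1785 0.074 ] 69.3130385453392
[ 0.6097 -0.0947] [0.2069 0.0723 0.2072 0.0732] 83.99349209401252
70 [143 129  36  15  18  13  15  16  15  15  19  14  10  25 108 122 122 126
 125 126 126 125 124 129  81  19  16  13  14  15  12  18  17  16  12  51
 131 143]
90 [143 136  68  11  13  11  14  16  13  10   9   9   6   4  43  68  70  68
  68  71  69  68  68  72  49  10   7  15  14  18  18  15  16  15  13  73
 128 136]
110 [ 83  85  59  11  15  11  10  11   8  10  11   5   4   9  34  65  66  68
  67  67  67  67  67  68  61  15   8   7   5   5  14  16  17  17  18  86
 136 138]
130 [ 83  87  78  26  11  12   8  13   6   8   8   5   6   5  13  56  63  63
  65  66  66  66  65  67  61  19  10   3   2   5   6   6  11   5  21 118
 136 135]
tip [0.4907 0.1213] foot [[ 0.4578  0.0289]
 [ 0.4393 -0.0189]] handle top [[0.4588 0.0323]
 [0.4492 0.0076]]
origin from tip [0.4467 0.0075]
```

```bash
python3 -m inch '{"linear":[[-0.22,-0.1,1.5],[-0.22,-0.1,3.3],[-0.22,-0.1,5],[-0.22,-0.1,6.5],[-0.22,-0.1,7.5],[-0.22,-0.1,8.1],[-0.22,-0.1,8.18],[-0.22,-0.1,8.18],[-0.22,-0.1,8.18]],"delta_rot":[[0,0,0],[0,0,0],[0,0,0],[0,0,0],[0,0,0],[0,0,0],[0,0,0],[0,0,0],[0,0,0]]}'
python3 - <<'E'
from h import *
im,T=shot("wrist","w7");print(T[:3,3])
cv2.imwrite("pics/w7b.png",cv2.convertScaleAbs(im[:,:,::-1],alpha=2))
E
```

```text
clock: 9.7
tcp_pos: [0.4485, 0.0064, 0.0474]
ee_rot: [[0.357, 0.934, 0.002], [0.934, -0.357, -0.0], [0.001, 0.001, -1.0]]
contact_force: [-0.7, -0.2, 0.5]
gripper_width: 1.0
[0.4485 0.0064 0.0474]
```

View pics/w7b.png

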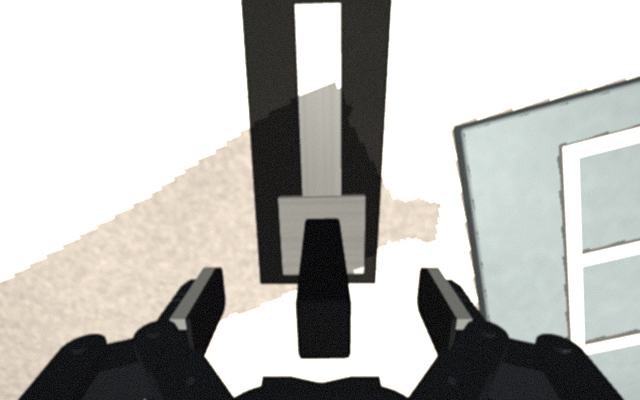

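```bash
python3 - <<'E'
from h import *
T=np.load("pics/w7.npy")
for u,v,z in [(324,302,.09),(324,356,.09),(321,3,.006),(318,3,.006),(297,330,.09),(351,330,.09),(322,196,.008),(322,275,.008)]:
    p=np.linalg.inv(T)@np.append(plane("wrist",u,v,z,T),1);print(u,v,p[:2])
E
```

```text
324 302 [0.0122 0.0009]
324 356 [-0.0113  0.001 ]
321 3 [ 0.1217 -0.0002]
318 3 [ 0.1217 -0.0016]
297 330 [ 0.0004 -0.0088]
351 330 [0.0004 0.0107]
322 196 [0.0249 0.0005]
322 275 [-0.026   0.0006]
```

```bash
python3 -m inch '{"linear":[[0,0,0],[0,0,0],[0,0,0],[0,0,0],[0,0,0],[0,0,0],[0,0,0],[0,0,0]],"delta_rot":[[0,0,0],[0,0,0],[0,0,0],[0,0,0],[0,0,0],[0,0,0],[0,0,0],[0,0,0]]}' -1
python3 -m inch '{"linear":[[0,0,-0.2],[0,0,-0.6],[0,0,-1.2],[0,0,-2],[0,0,-2],[0,0,-2]],"delta_rot":[[0,0,0],[0,0,0],[0,0,0],[0,0,0],[0,0,0],[0,0,0]]}'
python3 - <<'E'
from h import *
im,T=shot("wrist","w8");s,_=shot("scene","c8");d,_=shot("side","s8");print(T[:3,3],get_obs()["joints"])
g=cv2.cvtColor(im,cv2.COLOR_RGB2GRAY)
for v in (2,60,150): print(v,g[v,270:370:3])
# enlarge holders in scene & side
A=cv2.resize(s[130:235,330:430],None,fx=4,fy=4,interpolation=cv2.INTER_CUBIC);B=cv2.resize(d[130:235,255:375][:,:],None,fx=4,fy=4,interpolation=cv2.INTER_CUBIC)[:,:400]
B=cv2.resize(d[140:245,262:362],None,fx=4,fy=4,interpolation=cv2.INTER_CUBIC)
cv2.imwrite("pics/m8.png",cv2.convertScaleAbs(np.hstack([A,cv2.convertScaleAbs(B,alpha=.75)])[:,:,::-1],alpha=1.2))
E
```

```text
clock: 10.55
tcp_pos: [0.4477, 0.0063, 0.0464]
ee_rot: [[0.357, 0.934, 0.0], [0.934, -0.357, 0.0], [0.0, 0.0, -1.0]]
contact_force: [0.7, 0.3, 1.4]
gripper_width: 0.227
clock: 11.15
tcp_pos: [0.4479, 0.0063, 0.0967]
ee_rot: [[0.357, 0.934, 0.001], [0.934, -0.357, -0.0], [0.0, 0.001, -1.0]]
contact_force: [-0.2, -0.2, -2.7]
gripper_width: 0.228
[0.4479 0.0063 0.0967] [ 19.4339   4.3088 -26.606  119.0779   2.2788  57.162  -29.2333]
2 [20 19 16 17 22 18 18 24 21 42 96 94 94 95 96 96 97 98 96 99 98 95 97 99
 98 37 23 23 20 22 20 21 23 21]
60 [ 22  25  19  21  21  22  22  19  21  24 147 150 151 154 154 154 155 159
 155 158 156 153 157 159 146  23  23  21  19  21  24  23  24  23]
150 [ 9 10 14 14 10 16  7 13 16 12 42 80 77 82 79 80 81 81 80 81 83 81 82 82
 35 11 15 12  8  8  9 14 24 34]
```

View pics/m8.png

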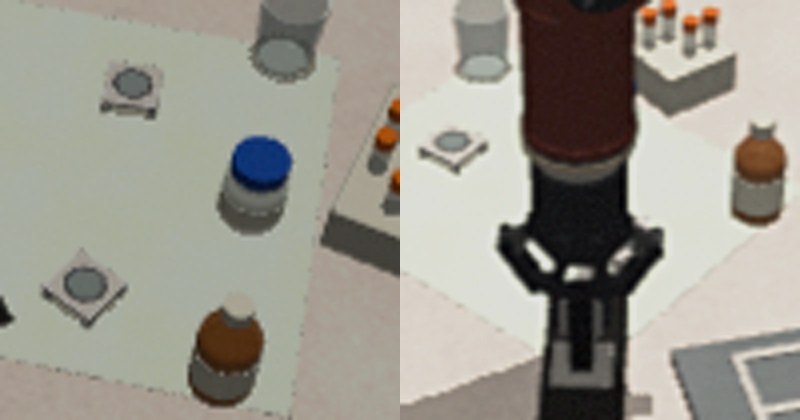

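```bash
python3 - <<'E'
from h import *
im=cv2.imread("pics/c8.png")
P=lambda z,*q:np.array([plane("scene",330+x/4,130+y/4,z)[:2] for x,y in q])
def rect(q): 
    d=(q[0]+q[1]-q[2]-q[3])/2; print(q.mean(0),np.linalg.norm(q-np.roll(q,1,0),axis=1),np.degrees(np.arctan2(d[1],d[0])))
rect(P(.016,(112,62),(162,66),(157,105),(103,98)))
rect(P(.016,(85,250),(126,288),(84,316),(42,288)))
print("rings",P(.016,(132,83),(85,284)))
print("amber,jar,beaker",P(0,(223,382),(252,208),(283,60)))
g=cv2.cvtColor(im,cv2.COLOR_BGR2GRAY)
hsv=cv2.cvtColor(cv2.resize(im[130:235,330:430],None,fx=4,fy=4,interpolation=cv2.INTER_CUBIC),cv2.COLOR_BGR2HSV)
for n in("w7","w8"):
    w=cv2.cvtColor(cv2.imread(f"pics/{n}.png"),cv2.COLOR_BGR2GRAY);print(n,w[0:9,310:335:6].T)
# wrist-based bay
E
```

```text
[0.4374 0.3868] [0.0452 0.0457 0.048  0.0487] 123.44856455737799
[0.5574 0.1887] [0.0541 0.0502 0.0457 0.0433] 87.52771538839751
rings [[0.4368 0.3855]
 [0.557  0.19  ]]
amber,jar,beaker [[0.6932 0.2069]
 [0.5977 0.3622]
 [0.508  0.5193]]
w7 [[ 21  23  42  88 130 152 156 158 156]
 [ 22  21  56 104 141 157 159 158 158]
 [ 21  25  60 105 139 152 153 154 153]
 [ 22  28  69 119 151 157 156 156 156]
 [ 24  31  74 125 152 159 158 158 157]]
w8 [[ 25  51  98 130 145 146 145 146 146]
 [ 24  51  96 128 142 145 145 145 146]
 [ 20  53  96 130 145 147 147 146 148]
 [ 22  52  97 132 147 149 147 148 148]
 [ 21  51  94 129 143 145 145 146 147]]
```

```bash
python3 -m inch '{"linear":[[0,0,-1.5],[0,0,-3],[1,-0.5,-4.13],[2,-1,-4.13],[3,-1.4,-4.13],[4.7,-2.14,-4.13],[4.7,-2.14,-4.13],[4.7,-2.14,-4.13],[4.7,-2.14,-4.13],[4.7,-2.14,-4.13]],"delta_rot":[[0,0,0],[0,0,1],[0,0,2],[0,0,3],[0,0,4],[0,0,5],[0,0,6],[0,0,7],[0,0,8],[0,0,8.95]]}'
python3 -m inch '{"linear":[[0,0,0],[0,0,0],[0,0,0]],"delta_rot":[[0,0,0],[0,0,0],[0,0,0]]}'
python3 - <<'E'
from h import *
im,T=shot("wrist","w9");print(T,get_obs()["joints"])
cv2.imwrite("pics/w9b.png",cv2.convertScaleAbs(im[0:300,140:540,::-1],alpha=1.7))
E
```

```text
clock: 12.3
tcp_pos: [0.4391, 0.1352, 0.1987]
ee_rot: [[0.999, -0.049, -0.002], [-0.049, -0.999, -0.0], [-0.002, 0.0, -1.0]]
contact_force: [0.1, -0.1, -2.5]
gripper_width: 0.228
clock: 12.6
tcp_pos: [0.4394, 0.1352, 0.1993]
ee_rot: [[0.999, -0.04, -0.001], [-0.04, -0.999, 0.0], [-0.001, 0.0, -1.0]]
contact_force: [-0.1, 0.8, -2.3]
gripper_width: 0.227
[[ 0.9992 -0.0403 -0.0006  0.4394]
 [-0.0403 -0.9992  0.      0.1352]
 [-0.0006  0.     -1.      0.1993]
 [ 0.      0.      0.      1.    ]] [  13.1705   -0.2803  -35.1926  110.1883   -0.1832   70.0599 -114.3074]
```

View pics/w9b.png

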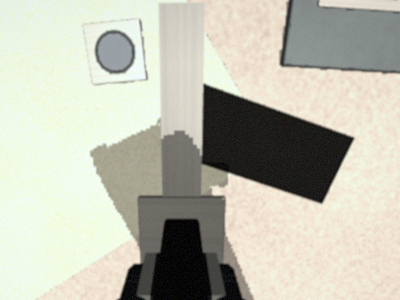

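```bash
cat > hold.py <<'E'
from h import *
import sys
def holder(f,u0,v0,r=45):
    im=cv2.imread(f"pics/{f}.png");T=np.load(f"pics/{f}.npy")
    x0,y0=max(0,u0-r),max(0,v0-r)
    c=cv2.resize(im[y0:v0+r,x0:u0+r],None,fx=4,fy=4,interpolation=cv2.INTER_CUBIC)
    lab=cv2.cvtColor(c,cv2.COLOR_BGR2LAB)[:,:,1].astype(np.uint8);lab=cv2.GaussianBlur(lab,(9,9),0)
    t,m=cv2.threshold(lab,0,255,cv2.THRESH_BINARY+cv2.THRESH_OTSU)
    cs,_=cv2.findContours(m,cv2.RETR_EXTERNAL,cv2.CHAIN_APPROX_NONE)
    b=min((k for k in cs if cv2.contourArea(k)>8000),key=lambda k:np.linalg.norm(np.mean(k[:,0],0)-4*np.array([u0-x0,v0-y0])))
    pts=np.array([plane("wrist",x0+(p[0,0]-1.5)/4,y0+(p[0,1]-1.5)/4,.016,T)[:2] for p in b],np.float32)
    (cx,cy),(w,h),a=cv2.minAreaRect(pts); print("thr",t,"centre",cx,cy,"size",w,h,"yaw mod 90",a%90)
holder(sys.argv[1],int(sys.argv[2]),int(sys.argv[3]))
E
python3 hold.py w9 255 51
python3 - <<'E'
from h import *
T=np.load("pics/w9.npy")
print("ring",plane("wrist",255,51,.016,T))
q=np.array([plane("wrist",140+x,y,.016,T)[:2] for x,y in [(82,23),(140,19),(147,78),(92,83)]]);print(q.mean(0),np.linalg.norm(q-np.roll(q,1,0),axis=1))
E
```

```text
thr 125.0 centre 0.5536968111991882 0.1889820396900177 size 0.050761956721544266 0.051783569157123566 yaw mod 90 2.6396377086639404
ring [0.555  0.1895 0.016 ]
[0.5546 0.1892] [0.0492 0.0504 0.048  0.0505]
```

```bash
python3 -m inch '{"linear":[[-0.7,-0.9,0],[-1.54,-1.82,0],[-1.54,-1.82,2],[-1.54,-1.82,4],[-1.54,-1.82,4],[-1.54,-1.82,4]],"delta_rot":[[0,0,-0.3],[0,0,-0.61],[0,0,-0.61],[0,0,-0.61],[0,0,-0.61],[0,0,-0.61]]}'
python3 -m inch '{"linear":[[0,0,0],[0,0,0]],"delta_rot":[[0,0,0],[0,0,0]]}'; python3 -c "
from workcell import *;print(get_obs()['joints'])"
```

```text
clock: 13.25
tcp_pos: [0.4021, 0.1835, 0.1003]
ee_rot: [[0.999, 0.045, -0.002], [0.045, -0.999, 0.0], [-0.002, -0.0, -1.0]]
contact_force: [0.6, 0.2, -1.6]
gripper_width: 0.225
clock: 13.45
tcp_pos: [0.4045, 0.1832, 0.1019]
ee_rot: [[0.999, 0.042, 0.004], [0.042, -0.999, 0.001], [0.004, -0.001, -1.0]]
contact_force: [0.6, 0.1, -0.7]
gripper_width: 0.228
[   8.8292354     4.26113699  -39.73431012  118.79089782    3.29174764
   57.7607607  -120.16333087]
```

```bash
python3 -m inch '{"linear":[[0,0,0.7],[0,0,1.4],[0,0,1.9],[0,0,2.07],[0,0,2.07],[0,0,2.07]],"delta_rot":[[0,0,0],[0,0,0],[0,0,0],[0,0,0],[0,0,0],[0,0,0]]}'
python3 -m inch '{"linear":[[0,0,0],[0,0,0]],"delta_rot":[[0,0,0],[0,0,0]]}'; python3 - <<'E'
from h import *
im,T=shot("wrist","w10");print(T);g=cv2.cvtColor(im,cv2.COLOR_BGR2GRAY)
print(get_obs()["joints"],g[0:6,310:335:6].T)
E
```

```text
clock: 14.05
tcp_pos: [0.4036, 0.1826, 0.0486]
ee_rot: [[0.999, 0.042, 0.001], [0.042, -0.999, 0.0], [0.001, -0.0, -1.0]]
contact_force: [-0.2, 0.1, -1.9]
gripper_width: 0.226
clock: 14.25
tcp_pos: [0.4035, 0.1825, 0.0484]
ee_rot: [[0.999, 0.042, 0.001], [0.042, -0.999, 0.0], [0.001, -0.0, -1.0]]
contact_force: [-0.2, 0.9, -1.7]
gripper_width: 0.226
[[ 0.9991  0.0416  0.0009  0.4035]
 [ 0.0416 -0.9991  0.0002  0.1825]
 [ 0.0009 -0.0002 -1.      0.0484]
 [ 0.      0.      0.      1.    ]]
[   7.3636    9.3659  -39.3934  121.6164    7.6207   51.3266 -124.0377] [[153 150 144 136 129 127]
 [152 152 145 134 128 127]
 [152 150 145 136 130 128]
 [152 152 146 136 130 130]
 [152 152 145 134 126 127]]
```

```bash
python3 -m inch '{"linear":[[0.2,0,0],[0.5,0,0],[0.8,0,0],[1.1,0,0],[1.4,0,0],[1.7,0,0],[1.95,0,0],[2.12,0,0],[2.12,0,0],[2.12,0,0]],"delta_rot":[[0,0,0],[0,0,0],[0,0,0],[0,0,0],[0,0,0],[0,0,0],[0,0,0],[0,0,0],[0,0,0],[0,0,0]]}'
python3 - <<'E'
from h import *
im,T=shot("wrist","w11");print(T[:3,3])
cv2.imwrite("pics/w11b.png",cv2.convertScaleAbs(im[0:220,200:440,::-1],alpha=1.6))
E
```

```text
clock: 15.3
tcp_pos: [0.4558, 0.1846, 0.0477]
ee_rot: [[0.999, 0.042, -0.0], [0.042, -0.999, 0.0], [-0.0, -0.0, -1.0]]
contact_force: [-1.1, 0.6, -2.2]
gripper_width: 0.232
[0.4558 0.1846 0.0477]
```

View pics/w11b.png

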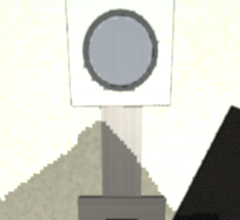

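```bash
cat > ring.py <<'E'
from h import *
import sys
# ring/window centre in the tool frame; plane height above lifter underside 19mm -> tool z = -(...)
def ring(f,dz=None,z=None,box=(240,0,400,140)):
    im=cv2.imread(f"pics/{f}.png");T=np.load(f"pics/{f}.npy");x0,y0,x1,y1=box
    h=cv2.cvtColor(im,cv2.COLOR_BGR2LAB)[y0:y1,x0:x1,2];L=cv2.cvtColor(im,cv2.COLOR_BGR2GRAY)[y0:y1,x0:x1]
    m=(h<126).astype(np.uint8)
    n,l,s,c=cv2.connectedComponentsWithStats(m);k=1+np.argmax(s[1:,4])
    u,v=c[k]+[x0,y0];zz=z if z else T[2,3]-dz
    p=plane("wrist",u,v,zz,T);t=np.linalg.inv(T)@np.append(p,1)
    print(f,"px",u,v,"stat",s[k],"tool",t[:2],"world",p)
if __name__=="__main__": ring(sys.argv[1],z=float(sys.argv[2]) if sys.argv[2]!="c" else None,dz=.0434-.019)
E
python3 ring.py w11 .016
```

```text
w11 px 320.7339102217415 50.75554353704705 stat [  49   16   62   70 1849] tool [ 0.099  -0.0007] world [0.5546 0.1895 0.016 ]
```

```bash
python3 -m inch '{"linear":[[0,0,-0.1],[0,0,-0.2],[0,0,-0.3],[0,0,-0.45],[0,0,-0.7],[0,0,-1.0],[0,0,-1.4],[0,0,-1.7],[0,0,-1.9],[0,0,-2]],"delta_rot":[[0,0,0],[0,0,0],[0,0,0],[0,0,0],[0,0,0],[0,0,0],[0,0,0],[0,0,0],[0,0,0],[0,0,0]]}'
python3 -m inch '{"linear":[[0,0,0],[0,0,0]],"delta_rot":[[0,0,0],[0,0,0]]}'
python3 - <<'E'
from h import *
im,T=shot("wrist","w12");print(T)
E
python3 ring.py w12 c
```

```text
clock: 16.35
tcp_pos: [0.4564, 0.1846, 0.0986]
ee_rot: [[0.999, 0.042, 0.001], [0.042, -0.999, 0.0], [0.001, -0.0, -1.0]]
contact_force: [-0.1, -0.6, -2.4]
gripper_width: 0.224
clock: 16.55
tcp_pos: [0.4559, 0.1844, 0.0976]
ee_rot: [[0.999, 0.042, -0.0], [0.042, -0.999, -0.0], [-0.0, 0.0, -1.0]]
contact_force: [-0.3, -0.7, -2.3]
gripper_width: 0.225
[[ 0.9991  0.0417 -0.0004  0.4559]
 [ 0.0417 -0.9991 -0.0001  0.1844]
 [-0.0004  0.0001 -1.      0.0976]
 [ 0.      0.      0.      1.    ]]
w12 px 320.3568548387097 52.86357526881721 stat [  50   18   59   67 1488] tool [ 0.0974 -0.0009] world [0.5531 0.1894 0.0732]
```

```bash
python3 -m inch '{"linear":[[0,0,-0.1],[0,0,-0.25],[0.12,0.34,-0.5],[0.23,0.67,-0.8],[0.39,1.1,-1.2],[0.58,1.7,-1.7],[0.77,2.2,-2.2],[0.96,2.8,-2.7],[1.16,3.4,-3.2],[1.35,3.9,-3.6]],"delta_rot":[[0,0,0],[0,0,0],[0,0,0],[0,0,0],[0,0,0],[0,0,0],[0,0,0],[0,0,0],[0,0,0],[0,0,0]]}'
python3 -m inch '{"linear":[[0.19,0.5,-0.25],[0.34,0.95,-0.4],[0.46,1.35,-0.5],[0.54,1.6,-0.5],[0.58,1.7,-0.5],[0.58,1.7,-0.5],[0.58,1.7,-0.5],[0.58,1.7,-0.5],[0.58,1.7,-0.5]],"delta_rot":[[0,0,0.1],[0,0,0.25],[0,0,0.45],[0,0,0.65],[0,0,0.85],[0,0,1],[0,0,1.05],[0,0,1.05],[0,0,1.05]]}'
python3 - <<'E'
from h import *
im,T=shot("wrist","w13");print(T)
lab=cv2.cvtColor(im,cv2.COLOR_RGB2LAB);g=cv2.cvtColor(im,cv2.COLOR_RGB2GRAY)
t=np.array
m=(g>60).astype(np.uint8)
for v in (20,50,80,110,140):print(v,g[v,340:640:4])
E
python3 ring.py w13 c
```

```text
clock: 17.6
tcp_pos: [0.4945, 0.0868, 0.1892]
ee_rot: [[0.999, 0.04, 0.001], [0.04, -0.999, -0.0], [0.001, 0.0, -1.0]]
contact_force: [0.3, 0.4, -1.9]
gripper_width: 0.226
clock: 18.5
tcp_pos: [0.51, 0.0471, 0.2003]
ee_rot: [[0.995, -0.104, -0.0], [-0.104, -0.995, 0.0], [-0.0, -0.0, -1.0]]
contact_force: [0.2, 0.1, -1.2]
gripper_width: 0.22
[[ 0.9946 -0.1037 -0.0001  0.51  ]
 [-0.1037 -0.9946  0.0001  0.0471]
 [-0.0001 -0.0001 -1.      0.2003]
 [ 0.      0.      0.      1.    ]]
20 [ 54 117 139 139 140 140 140 139  90  82  82  81  82  83  83  82  83  83
  82  81  84  83 102 139 135  81  79  80  82  79  83  83  83  82  84  82
  84  81  82  82  84  77 131 130  80  80  81  80  79  79  79  79  78  79
  78  77  76  75  75  75  60 124 124  75  74  70  72  71  99 123 121 122
 129 127 120]
50 [ 91  93  94  57  65 143 142 141  83  83  83  82  82  83  83  83  84  85
  81  82  82  78 142 141  84  83  84  82  81  82  81  81  82  83  83  82
  82  83  83  82  99 134 127  82  82  81  80  80  81  80  78  78  78  77
  78  76  75  78  62 128 129  94  72  73  74  73  88 125 126 124 124 128
 125 125 126
[... 351 characters left out ...]
  86  86  86  85  85  84  83  85  85
  85  84  81  82  84  84  84  82  81  82  82  84  83  82  83  84  81  81
  81  81  81  80  80  83  82  82  80  78  79  81  81  80  77  79  80  76
  76  78  76  77  77  76  78  77  77 130 130 133 131 128 131 134 131 131
 132 129 130]
140 [123  89  89  89  89  89  86  89  89  87  87  86  86  86  85  85  87  85
  82  80  85  84  81  82  83  82  84  82  81  80  83  83  83  82  82  81
  82  83  83  82  83  82  80  79  82  80  79  81  81  80  80  79  78  76
  78  79  80  81  79  79  79 129 131 133 132 136 134 134 132 133 130 131
 134 130 133]
w13 px 334.24242424242425 41.25454545454546 stat [ 87  22  18  35 165] tool [0.1021 0.0054] world [0.6109 0.0312 0.1759]
```

```bash
cat > lips.py <<'E'
from h import *
import sys
def seg(prof,off,thr):
    m=prof>thr;d=np.diff(np.r_[0,m.astype(int),0]);a=np.where(d==1)[0];b=np.where(d==-1)[0]
    return [((x+y-1)/2+off,y-x) for x,y in zip(a,b)]
def dump(f,rows,cols,u0,u1,thr=105,vmax=140,z=.017):
    g=cv2.cvtColor(cv2.imread(f"pics/{f}.png"),cv2.COLOR_BGR2GRAY).astype(float);T=np.load(f"pics/{f}.npy")
    yaw=np.radians(-6);X=np.array([np.cos(yaw),np.sin(yaw)]);Y=np.array([-X[1],X[0]])
    for v in rows:
        print("row",v,[(c,w,plane("wrist",c,v,z,T)[:2].round(4)) for c,w in seg(g[v,u0:u1],u0,thr) if 4<=w<=16])
    for u in cols:
        print("col",u,[(c,w,plane("wrist",u,c,z,T)[:2].round(4)) for c,w in seg(g[:vmax,u],0,thr) if 4<=w<=16])
E
python3 - <<'E'
from lips import *
dump("w13",(15,45,75),(400,460,480,540,560),390,620)
E
```

```text
row 15 [(np.float64(433.0), np.int64(9), array([ 0.6411, -0.063 ])), (np.float64(510.0), np.int64(9), array([ 0.6343, -0.1289])), (np.float64(587.0), np.int64(9), array([ 0.6274, -0.1948])), (np.float64(616.5), np.int64(6), array([ 0.6248, -0.22  ]))]
row 45 [(np.float64(430.5), np.int64(10), array([ 0.6176, -0.0608])), (np.float64(505.5), np.int64(10), array([ 0.6108, -0.1267])), (np.float64(580.0), np.int64(9), array([ 0.604 , -0.1921])), (np.float64(612.5), np.int64(14), array([ 0.6011, -0.2206]))]
row 75 [(np.float64(428.0), np.int64(9), array([ 0.593 , -0.0586])), (np.float64(501.0), np.int64(9), array([ 0.5861, -0.1244])), (np.float64(573.5), np.int64(8), array([ 0.5793, -0.1897]))]
col 400 [(np.float64(8.0), np.int64(11), array([ 0.6494, -0.0349])), (np.float64(90.0), np.int64(9), array([ 0.5826, -0.033 ]))]
col 460 [(np.float64(8.0), np.int64(11), array([ 0.6441, -0.0859])), (np.float64(89.5), np.int64(10), array([ 0.5774, -0.0878]))]
col 480 [(np.float64(8.0), np.int64(11), array([ 0.6423, -0.1029])), (np.float64(89.5), np.int64(10), array([ 0.5755, -0.106 ]))]
col 540 [(np.float64(7.5), np.int64(10), array([ 0.6374, -0.154 ])), (np.float64(89.0), np.int64(9), array([ 0.5703, -0.1608]))]
col 560 [(np.float64(7.5), np.int64(10), array([ 0.6356, -0.171 ])), (np.float64(89.0), np.int64(9), array([ 0.5684, -0.179 ]))]
```

```bash
python3 -m inch '{"linear":[[0.03,0.1,0],[0.1,0.3,0],[0.2,0.7,0],[0.3,1.2,0],[0.4,1.7,0.1],[0.5,2.1,0.3],[0.6,2.4,0.6],[0.63,2.52,1.0],[0.63,2.55,1.4],[0.63,2.55,1.8]],"delta_rot":[[0,0,0],[0,0,0],[0,0,0],[0,0,0],[0,0,0],[0,0,0],[0,0,0],[0,0,0],[0,0,0],[0,0,0]]}'
python3 -m inch '{"linear":[[0,0,0.4],[0,0,0.8],[0,0,1.2],[0,0,1.6],[0,0,2.0],[0,0,2.4],[0,0,2.65],[0,0,2.8],[0,0,2.8],[0,0,2.8]],"delta_rot":[[0,0,0],[0,0,0],[0,0,0],[0,0,0],[0,0,0],[0,0,0],[0,0,0],[0,0,0],[0,0,0],[0,0,0]]}'
python3 - <<'E'
from h import *
im,T=shot("wrist","w14");print(T)
from lips import *
g=cv2.cvtColor(im,cv2.COLOR_RGB2GRAY).astype(int)
for v in (15,40,70):print(v,g[v,180:460:3])
for u in (450,500):print(u,g[0:160:3,u])
dump("w14",(15,40,70),(450,500),380,640)
E
python3 ring.py w14 c
```

```text
clock: 19.55
tcp_pos: [0.5188, -0.018, 0.1541]
ee_rot: [[0.995, -0.104, -0.001], [-0.104, -0.995, 0.0], [-0.001, -0.0, -1.0]]
contact_force: [0.6, -0.3, -3.1]
gripper_width: 0.228
clock: 20.55
tcp_pos: [0.5193, -0.0183, 0.0856]
ee_rot: [[0.995, -0.105, 0.0], [-0.105, -0.995, 0.0], [0.0, -0.0, -1.0]]
contact_force: [0.1, 0.7, -2.0]
gripper_width: 0.227
[[ 0.9945 -0.1046  0.0005  0.5193]
 [-0.1046 -0.9945  0.0001 -0.0183]
 [ 0.0005 -0.0001 -1.      0.0856]
 [ 0.      0.      0.      1.    ]]
15 [159 164 161 156 158 163 160 161 163 164 164 165 124  91  98  98  98  97
  98  96  98  97  95  97  98 171 172 172 171 151 171 172 172 172 171 172
 172 173 171 171 146 131  79  66  64  68  68  67  68  67  68  73 127 142
 174 171 172 173 171 173 171 171 173 171 147 174 172 173 172 109  95  96
  95  97  97  97  97  96  96  97  98  96 100  98  99  97  98  97  99 100
  98 101  99  98]
40 [170 164 164 166 165 163 156 161 165 162 163 165 164 109  97  98  98  96
  95  97  98  98  98  98  98 152 173 174 175 165 165 173 172 173 175  94
  69  99 114 114 114 113 115 114 113 113 115 113 114 112 113 115 113 1
[... 1151 characters left out ...]
 np.int64(15), array([ 0.6224, -0.1941]))]
row 40 [(np.float64(383.0), np.int64(7), array([ 0.6232, -0.0642])), (np.float64(494.0), np.int64(15), array([ 0.6167, -0.1271])), (np.float64(610.0), np.int64(15), array([ 0.6098, -0.1929]))]
row 70 [(np.float64(382.0), np.int64(5), array([ 0.6074, -0.0629])), (np.float64(490.0), np.int64(15), array([ 0.6008, -0.1257])), (np.float64(603.0), np.int64(15), array([ 0.5939, -0.1915]))]
col 450 [(np.float64(117.5), np.int64(16), array([ 0.576 , -0.1029]))]
col 500 [(np.float64(117.0), np.int64(15), array([ 0.5731, -0.1333]))]
w14 px 320.0577977080219 51.56601893373194 stat [  49   18   60   67 2007] tool [ 0.0978 -0.001 ] world [ 0.6167 -0.0275  0.0612]
```

```bash
python3 -m inch '{"linear":[[0,0,0.15],[0,0,0.3],[0,0,0.45],[0,0,0.55],[0,0,0.65],[0,0,0.75],[0,0,0.82],[0,0,0.88],[0,0,0.9],[0,0,0.9]],"delta_rot":[[0,0,0],[0,0,0],[0,0,0],[0,0,0],[0,0,0],[0,0,0],[0,0,0],[0,0,0],[0,0,0],[0,0,0]]}'
python3 - <<'E'
from h import *
im,T=shot("wrist","w15");print(T[:3,3],get_obs()["contact_force"])
E
python3 ring.py w15 .030; python3 ring.py w15 c
```

```text
clock: 21.6
tcp_pos: [0.5191, -0.0183, 0.0628]
ee_rot: [[0.995, -0.105, 0.0], [-0.105, -0.995, 0.0], [0.0, -0.0, -1.0]]
contact_force: [0.0, -0.5, -1.1]
gripper_width: 0.225
[ 0.5191 -0.0183  0.0628] [ 0.2902 -0.0009 -1.6539]
w15 px 320.43467122117846 50.87532023911187 stat [  49   17   62   69 2342] tool [ 0.0989 -0.0008] world [ 0.6176 -0.0278  0.03  ]
w15 px 320.43467122117846 50.87532023911187 stat [  49   17   62   69 2342] tool [ 0.0981 -0.0008] world [ 0.6168 -0.0277  0.0384]
```

```bash
python3 -m inch '{"linear":[[-0.1,0,0],[-0.3,0,0],[-0.6,0,0],[-1.0,0,0],[-1.4,0,0],[-1.8,0,0],[-2.2,0,0],[-2.6,0,0],[-2.9,0,0],[-3,0,0]],"delta_rot":[[0,0,0],[0,0,0],[0,0,0],[0,0,0],[0,0,0],[0,0,0],[0,0,0],[0,0,0],[0,0,0],[0,0,0]]}'
python3 -m inch '{"linear":[[0,0,-1],[0,0,-2.5],[0,0,-4],[0,0,-5.3],[0,0,-5.3],[0,0,-5.3],[0,0,-5.3]],"delta_rot":[[0,0,0],[0,0,0],[0,0,0],[0,0,0],[0,0,0],[0,0,0],[0,0,0]]}'
python3 - <<'E'
from h import *
im,T=shot("wrist","w16");print(T[:3,3]);shot("scene","c16");shot("side","s16")
E
python3 hold.py w16 321 25; python3 ring.py w16 .03
```

```text
clock: 22.65
tcp_pos: [0.4436, -0.0105, 0.0629]
ee_rot: [[0.995, -0.105, -0.0], [-0.105, -0.995, -0.0], [-0.0, 0.0, -1.0]]
contact_force: [-0.3, 0.4, -2.0]
gripper_width: 0.225
clock: 23.35
tcp_pos: [0.4438, -0.0105, 0.1941]
ee_rot: [[0.995, -0.105, -0.002], [-0.105, -0.995, 0.0], [-0.002, -0.0, -1.0]]
contact_force: [-0.5, -0.2, -1.8]
gripper_width: 0.227
[ 0.4438 -0.0105  0.1941]
thr 126.0 centre 0.5680349469184875 -0.022144217044115067 size 0.052053291350603104 0.05426034331321716 yaw mod 90 84.02033996582031Traceback (most recent call last):
  File "ring.py", line 12, in <module>
    if __name__=="__main__": ring(sys.argv[1],z=float(sys.argv[2]) if sys.argv[2]!="c" else None,dz=.0434-.019)
                             ~~~~^^^^^^^^^^^^^^^^^^^^^^^^^^^^^^^^^^^^^^^^^^^^^^^^^^^^^^^^^^^^^^^^^^^^^^^^^^^^^^
  File "ring.py", line 8, in ring
    n,l,s,c=cv2.connectedComponentsWithStats(m);k=1+np.argmax(s[1:,4])
                                                    ~~~~~~~~~^^^^^^^^^
    return _wrapfunc(a, 'argmax', axis=axis, out=out, **kwds)
    return bound(*args, **kwds)
ValueError: attempt to get argmax of an empty sequence
```

```bash
python3 -m inch '{"linear":[[-0.1,-1,0],[-0.2,-2.5,0],[-0.3,-4,0],[-0.4,-5.5,0],[-0.5,-7,0],[-0.6,-8.5,0],[-0.8,-10,0],[-0.87,-10.95,0],[-0.87,-10.95,0],[-0.87,-10.95,0]],"delta_rot":[[0,0,-0.4],[0,0,-1.3],[0,0,-2.2],[0,0,-3.1],[0,0,-4],[0,0,-4.9],[0,0,-5.8],[0,0,-6.7],[0,0,-7.6],[0,0,-8.5]]}'
python3 -m inch '{"linear":[[0,0,0],[0,0,0],[0,0,0],[0,0,0],[0,0,0],[0,0,0],[0,0,0],[0,0,0],[0,0,0],[0,0,0]],"delta_rot":[[0,0,-0.9],[0,0,-1.8],[0,0,-2.7],[0,0,-3.6],[0,0,-4.5],[0,0,-5.4],[0,0,-6.3],[0,0,-7.2],[0,0,-7.6],[0,0,-7.6]]}'
python3 -m inch '{"linear":[[0,0,0],[0,0,0]],"delta_rot":[[0,0,0],[0,0,0]]}'
python3 - <<'E'
from h import *
im,T=shot("wrist","w17");print(T,get_obs()["joints"])
u,v=proj("wrist",[.437,.386,.016],T);print(u,v)
E
```

```text
clock: 24.5
tcp_pos: [0.4504, 0.2658, 0.1946]
ee_rot: [[0.462, 0.887, -0.002], [0.887, -0.462, 0.001], [-0.0, -0.002, -1.0]]
contact_force: [0.5, 0.3, -1.1]
gripper_width: 0.228
clock: 25.5
tcp_pos: [0.451, 0.2645, 0.1948]
ee_rot: [[-0.543, 0.84, -0.001], [0.84, 0.543, 0.0], [0.001, -0.001, -1.0]]
contact_force: [-0.2, -0.3, -1.6]
gripper_width: 0.224
clock: 25.7
tcp_pos: [0.4513, 0.2642, 0.1952]
ee_rot: [[-0.541, 0.841, -0.0], [0.841, 0.541, 0.0], [0.0, -0.0, -1.0]]
contact_force: [0.3, -0.1, -1.2]
gripper_width: 0.226
[[-0.5409  0.8411 -0.0003  0.4513]
 [ 0.8411  0.5409  0.0001  0.2642]
 [ 0.0002 -0.0002 -1.      0.1952]
 [ 0.      0.      0.      1.    ]] [ 14.0492  11.7884 -54.5963 102.163   10.1161  71.224  -10.5092]
381.54370837435226 55.65662270845539
```

```bash
python3 hold.py w17 382 56; sed -i 's/box=(240,0,400,140)/box=(240,0,400,140)/' ring.py; python3 -c "
from ring import *
ring('w17',z=.016,box=(345,15,425,100))"
```

```text
thr 125.0 centre 0.4316602647304535 0.38263842463493347 size 0.04483434185385704 0.049190275371074677 yaw mod 90 34.82107162475586
w17 px 377.73333333333335 50.153333333333336 stat [ 19  22  28  27 150] tool [0.1145 0.0503] world [0.4316 0.3878 0.016 ]
```

```bash
python3 - <<'E'
from h import *
for f,(u0,v0) in (("w9",(255,51)),("w17",(379,53))):
    im=cv2.imread(f"pics/{f}.png");T=np.load(f"pics/{f}.npy")
    x0,y0=u0-40,max(0,v0-40)
    c=im[y0:v0+40,x0:u0+40];g=cv2.cvtColor(c,cv2.COLOR_BGR2GRAY);a=cv2.cvtColor(c,cv2.COLOR_BGR2LAB)[:,:,1]
    m=(g<100).astype(np.uint8);n,l,s,ce=cv2.connectedComponentsWithStats(m)
    for i in range(1,n):
        if s[i,4]>150:
            p=plane("wrist",ce[i][0]+x0,ce[i][1]+y0,.016,T)
            b=s[i];q=plane("wrist",b[0]+b[2]/2-.5+x0,b[1]+b[3]/2-.5+y0,.016,T);print(f,s[i],"centroid",p[:2],"bbox mid",q[:2])
    if f=="w17":
        for r in range(0,80,5): print(y0+r,a[r,::3], g[r,::3])
E
```

```text
w9 [  20   19   40   44 1394] centroid [0.5553 0.1889] bbox mid [0.5554 0.1889]
w17 [  20   19   41   45 1425] centroid [0.4345 0.3858] bbox mid [0.4343 0.3859]
13 [127 128 123 124 123 124 123 123 123 123 123 124 123 123 122 123 123 123
 123 123 124 123 123 124 124 124 123] [121 120 140 140 140 138 140 140 143 141 141 138 139 141 140 141 142 141
 139 141 140 140 139 141 140 139 139]
18 [127 128 123 124 123 122 122 123 123 123 122 124 123 123 124 123 124 124
 123 124 123 122 123 123 123 123 124] [123 122 141 141 141 141 140 141 142 141 140 140 141 140 140 142 141 141
 141 139 140 140 140 140 139 142 139]
23 [128 127 124 123 123 124 122 125 124 124 124 124 124 125 126 126 125 125
 125 126 126 125 126 126 123 124 124] [123 123 142 140 141 138 135 129 129 127 131 131 132 133 120 127 128 129
 132 132 132 134 129 129 140 140 140]
28 [127 128 124 124 127 125 125 125 126 125 126 125 124 125 125 125 124 125
 124 125 125 124 124 126 123 124 123] [125 124 140 119 119 143 143 143 142 142 142 142 142 142 144 141 140 140
 141 140 140 141 140 128 140 141 141]
33 [127 128 123 123 127 125 125 125 125
[... 1960 characters left out ...]
 145 138 141 143 143 143]
78 [128 126 124 124 128 126 125 126 126 125 126 125 125 125 125 125 125 124
 125 124 124 125 124 124 124 123 124] [128 133 144 138 108 145 146 145 144 144 145 144 145 140 143 143 144 144
 145 143 143 143 138 142 144 143 144]
83 [128 126 124 123 127 126 126 126 127 125 126 125 126 126 125 126 125 126
 125 125 125 125 125 123 124 124 123] [129 132 143 140  98 145 144 145 143 142 141 139 141 139 138 134 134 129
 136 133 124 128 127 142 143 143 143]
88 [127 126 124 123 123 124 124 124 125 124 124 124 124 125 124 124 124 125
 123 124 125 124 124 124 124 123 123] [127 131 145 146 145 140 135 145 135 139 139 143 136 143 144 144 145 144
 145 144 144 143 144 143 144 143 144]
```

```bash
python3 -c "
from h import *
print(plane('scene',293,157,.01),plane('scene',214,226,.01))"
python3 -m inch '{"linear":[[-0.8,1,0],[-1.82,2.24,0],[-1.82,2.24,1.5],[-1.82,2.24,3],[-1.82,2.24,4],[-1.82,2.24,5],[-1.82,2.24,5.6],[-1.82,2.24,5.88],[-1.82,2.24,5.88],[-1.82,2.24,5.88]],"delta_rot":[[0,0,-0.1],[0,0,-0.19],[0,0,-0.19],[0,0,-0.19],[0,0,-0.19],[0,0,-0.19],[0,0,-0.19],[0,0,-0.19],[0,0,-0.19],[0,0,-0.19]]}'
python3 -m inch '{"linear":[[0,0,0],[0,0,0]],"delta_rot":[[0,0,0],[0,0,0]]}'
```

```text
[0.2766 0.1877 0.01  ] [ 0.3132 -0.1894  0.01  ]
clock: 26.75
tcp_pos: [0.5238, 0.2566, 0.0494]
ee_rot: [[-0.564, 0.826, 0.001], [0.826, 0.564, 0.001], [-0.0, 0.001, -1.0]]
contact_force: [0.5, 1.1, -1.1]
gripper_width: 0.227
clock: 26.95
tcp_pos: [0.5238, 0.2563, 0.0493]
ee_rot: [[-0.564, 0.826, 0.001], [0.826, 0.564, 0.0], [-0.0, 0.001, -1.0]]
contact_force: [-0.4, -0.1, -1.9]
gripper_width: 0.227
```

```bash
python3 -m inch '{"linear":[[0.1,-0.03,0.06],[0.4,-0.03,0.06],[0.7,-0.03,0.06],[1.0,-0.03,0.06],[1.3,-0.03,0.06],[1.6,-0.03,0.06],[1.9,-0.03,0.06],[2.2,-0.03,0.06],[2.36,-0.03,0.06],[2.36,-0.03,0.06]],"delta_rot":[[0,0,0],[0,0,0],[0,0,0],[0,0,0],[0,0,0],[0,0,0],[0,0,0],[0,0,0],[0,0,0],[0,0,0]]}'
python3 - <<'E'
from h import *
im,T=shot("wrist","w18");print(T[:3,3]);g=cv2.cvtColor(im,cv2.COLOR_RGB2GRAY).astype(int)
for v in (20,60,90,110): print(v,g[v,255:390:3])
E
python3 ring.py w18 .016
```

```text
clock: 27.95
tcp_pos: [0.4888, 0.3051, 0.0469]
ee_rot: [[-0.565, 0.825, -0.0], [0.825, 0.565, 0.0], [0.0, 0.0, -1.0]]
contact_force: [0.4, -1.2, -1.4]
gripper_width: 0.225
[0.4888 0.3051 0.0469]
20 [142 141 140 143 120 142 142 143 142 141 143 142 142 141 142 117  79  55
  55  55  50  58  66  60  58  56  55  55  72 124 144 142 141 142 143 143
 144 142 143 142 115 142 143 141 140]
60 [144 144 143 142 144 126 144 143 145 106  58  55  92  95  94  95  94  94
  94  95  95  94  94  96  94  94  94  93  94  94  95  93  95  46  52 133
 145 144 145 134 142 143 144 144 144]
90 [146 143 144 144 145 137 142 147 145 145 144 149 145 146 146 126  69  56
  57  61  62  61  80  64  71  53  59  56  68 116 129 147 146 145 145 146
 145 146 146 123 145 144 146 145 144]
110 [145 144 146 145 144 144 128 129 126 130 127 129 131 130 123 127 125 126
 119 120 123 128 130 116 117 109 115 107  72  79  76  79  76  77  75  74
  78  78  79  93  94  94  95  97  94]
w18 px 337.08962264150944 61.33018867924528 stat [ 77  42  35  31 212] tool [0.0949 0.0082] world [0.442  0.3882 0.016 ]
```

```bash
python3 -m inch '{"linear":[[0.06,0,0],[0.06,0,-0.1],[0.06,0,-0.2],[0.06,0,-0.35],[0.06,0,-0.6],[0.06,0,-0.9],[0.06,0,-1.3],[0.06,0,-1.7],[0.06,0,-2.1],[0.06,0,-2.4]],"delta_rot":[[0,0,0],[0,0,0],[0,0,0],[0,0,0],[0,0,0],[0,0,0],[0,0,0],[0,0,0],[0,0,0],[0,0,0]]}'
python3 -m inch '{"linear":[[0,0,-0.4],[0,0,-0.9],[0,0,-1.4],[0,0,-1.9],[0,0,-2.4],[0,0,-2.9],[0,0,-3.3],[0,0,-3.5],[0,0,-3.6],[0,0,-3.6]],"delta_rot":[[0,0,0],[0,0,0],[0,0,0],[0,0,0],[0,0,0],[0,0,0],[0,0,0],[0,0,0],[0,0,0],[0,0,0]]}'
cat >> ring.py <<'E'
def ring2(f,z=None,dz=.0434-.019,box=(260,0,382,102),thr=100):
    im=cv2.imread(f"pics/{f}.png");T=np.load(f"pics/{f}.npy");x0,y0,x1,y1=box
    g=cv2.cvtColor(im,cv2.COLOR_BGR2GRAY)[y0:y1,x0:x1];n,l,s,c=cv2.connectedComponentsWithStats((g<thr).astype(np.uint8))
    for k in range(1,n):
        if s[k,4]>1000:
            u,v=c[k]+[x0,y0];p=plane("wrist",u,v,z or T[2,3]-dz,T);print(f,s[k],c[k],"tool",(np.linalg.inv(T)@np.append(p,1))[:2],p)
E
python3 - <<'E'
from ring import *
im,T=shot("wrist","w19");print(T)
ring2("w11",z=.016);ring2("w12");ring2("w18",z=.016);ring2("w19")
E
```

```text
clock: 29.0
tcp_pos: [0.4887, 0.3059, 0.1081]
ee_rot: [[-0.564, 0.826, 0.001], [0.826, 0.564, 0.0], [-0.0, 0.001, -1.0]]
contact_force: [-0.2, 0.1, -2.0]
gripper_width: 0.23
clock: 30.0
tcp_pos: [0.4885, 0.3056, 0.1969]
ee_rot: [[-0.564, 0.826, -0.0], [0.826, 0.564, -0.0], [-0.0, -0.0, -1.0]]
contact_force: [0.5, -0.2, -2.9]
gripper_width: 0.225
[[-0.5637  0.826  -0.      0.4885]
 [ 0.826   0.5637 -0.      0.3056]
 [-0.     -0.     -1.      0.1969]
 [ 0.      0.      0.      1.    ]]
w11 [  23    9   75   82 1492] [59.7647 49.5208] tool [ 0.1002 -0.    ] [0.5559 0.1888 0.016 ]
w12 [  24   11   73   80 1511] [60.2667 50.2091] tool [0.0992 0.0002] [0.5549 0.1884 0.0732]
w18 [  23   14   77   83 4881] [61.0492 55.3229] tool [0.0976 0.0006] [0.4342 0.386  0.016 ]
w19 [  24   18   75   80 4563] [60.8998 57.2693] tool [0.0962 0.0005] [0.4347 0.3854 0.1725]
```

```bash
python3 -m inch '{"linear":[[-0.1,-0.06,0],[-0.33,-0.2,0],[-0.72,-0.44,0],[-1.19,-0.74,0],[-1.76,-1.09,0],[-2.34,-1.44,0],[-2.91,-1.79,0],[-3.53,-2.18,0],[-4.15,-2.56,0],[-4.77,-2.94,0]],"delta_rot":[[0,0,0.1],[0,0,0.35],[0,0,0.75],[0,0,1.25],[0,0,1.85],[0,0,2.45],[0,0,3.05],[0,0,3.7],[0,0,4.35],[0,0,5]]}'
python3 -m inch '{"linear":[[-0.69,0.1,0],[-1.39,0.2,0],[-2.08,0.3,0],[-2.77,0.4,0],[-3.47,0.5,0],[-4.16,0.6,0],[-4.85,0.7,0],[-5.54,0.8,0],[-6.24,0.9,0],[-6.93,1.0,0]],"delta_rot":[[0,0,0.6],[0,0,1.2],[0,0,1.8],[0,0,2.4],[0,0,3.0],[0,0,3.6],[0,0,4.2],[0,0,4.8],[0,0,5.4],[0,0,6]]}'
python3 -m inch '{"linear":[[-0.38,0.56,0],[-0.79,1.16,0],[-1.2,1.76,0],[-1.61,2.36,0],[-1.99,2.92,0],[-2.37,3.47,0],[-2.69,3.94,0],[-2.94,4.31,0],[-3.1,4.54,0],[-3.16,4.63,0]],"delta_rot":[[0,0,0.63],[0,0,1.3],[0,0,2],[0,0,2.7],[0,0,3.3],[0,0,3.95],[0,0,4.5],[0,0,4.9],[0,0,5.17],[0,0,5.28]]}'
python3 -m inch '{"linear":[[0,0,0],[0,0,0]],"delta_rot":[[0,0,0],[0,0,0]]}'
python3 - <<'E'
from ring import *
from lips import *
im,T=shot("wrist","w20");print(T)
ring2("w20")
dump("w20",(15,45,75),(190,220,250),60,640)
E
```

```text
clock: 31.05
tcp_pos: [0.4949, 0.1638, 0.1968]
ee_rot: [[0.107, 0.994, 0.0], [0.994, -0.107, -0.0], [-0.0, 0.0, -1.0]]
contact_force: [0.2, 0.3, -1.8]
gripper_width: 0.223
clock: 32.05
tcp_pos: [0.5023, -0.0108, 0.1969]
ee_rot: [[0.81, 0.586, 0.0], [0.586, -0.81, -0.0], [0.0, 0.0, -1.0]]
contact_force: [0.7, 0.3, -2.1]
gripper_width: 0.225
clock: 33.05
tcp_pos: [0.5071, -0.1504, 0.1968]
ee_rot: [[0.994, -0.107, -0.0], [-0.107, -0.994, 0.0], [-0.0, 0.0, -1.0]]
contact_force: [0.1, 0.6, -2.5]
gripper_width: 0.228
clock: 33.25
tcp_pos: [0.5076, -0.1486, 0.1969]
ee_rot: [[0.995, -0.102, 0.0], [-0.102, -0.995, 0.0], [0.0, -0.0, -1.0]]
contact_force: [0.0, 0.1, -1.7]
gripper_width: 0.228
[[ 0.9948 -0.1022  0.0001  0.5076]
 [-0.1022 -0.9948  0.0003 -0.1486]
 [ 0.0001 -0.0003 -1.      0.1969]
 [ 0.      0.      0.      1.    ]]
w20 [  26   18   72   80 1416] [60.9951 56.7189] tool [ 0.0957 -0.0006] [ 0.6028 -0.1578  0.1725]
row 15 []
row 45 [(np.float64(208.0), np.int64(11), array([ 0.635 , -0.0621])), (np.float64(332.5), np.int64(10), array([ 0.6239, -0.1702])), (np.float64(343.5), np.int64(10), array([ 0.623 , -0.1798])), (np.float64(364.5), np.int64(16), array([ 0.6211, -0.198 ]))]
row 75 [(np.float64(140.0), np.int64(15), array([0.6171, 0.0037])), (np.float64(193.0), np.int64(9), array([ 0.6122, -0.0436])), (np.float64(211.0), np.int64(11), array([ 0.6106, -0.0596])), (np.float64(566.0), np.int64(9), array([ 0.5782, -0.3762]))]
col 190 [(np.float64(30.5), np.int64(12), array([ 0.6478, -0.049 ])), (np.float64(110.0), np.int64(11), array([ 0.5827, -0.0341]))]
col 220 [(np.float64(30.5), np.int64(12), array([ 0.6452, -0.0747])), (np.float64(110.0), np.int64(11), array([ 0.5799, -0.0617]))]
col 250 [(np.float64(30.5), np.int64(12), array([ 0.6425, -0.1005])), (np.float64(110.0), np.int64(11), array([ 0.5771, -0.0893]))]
```

```bash
python3 -m inch '{"linear":[[0,0.02,0.1],[0.02,0.02,0.4],[0.02,0.02,0.9],[0.02,0.02,1.5],[0.02,0.02,2.1],[0.02,0.02,2.7],[0.02,0.02,3.3],[0.02,0.02,3.8],[0.02,0.02,4.2],[0.02,0.02,4.45]],"delta_rot":[[0,0,0],[0,0,0],[0,0,0],[0,0,0],[0,0,0],[0,0,0],[0,0,0],[0,0,0],[0,0,0],[0,0,0]]}'
python3 -m inch '{"linear":[[0,0,0],[0,0,0]],"delta_rot":[[0,0,0],[0,0,0]]}'
python3 - <<'E'
from ring import *
from lips import *
im,T=shot("wrist","w21");print(T)
ring2("w21")
dump("w21",(15,40,70),(140,160,200),60,640)
E
```

```text
clock: 34.3
tcp_pos: [0.5078, -0.1497, 0.0845]
ee_rot: [[0.995, -0.103, -0.001], [-0.103, -0.995, 0.0], [-0.001, -0.0, -1.0]]
contact_force: [-0.3, 0.0, -2.3]
gripper_width: 0.225
clock: 34.5
tcp_pos: [0.5084, -0.1498, 0.0859]
ee_rot: [[0.995, -0.103, 0.001], [-0.103, -0.995, -0.0], [0.001, 0.0, -1.0]]
contact_force: [0.5, -0.2, -1.7]
gripper_width: 0.228
[[ 0.9947 -0.1032  0.0005  0.5084]
 [-0.1032 -0.9947 -0.0001 -0.1498]
 [ 0.0006  0.     -1.      0.0859]
 [ 0.      0.      0.      1.    ]]
w21 [  24   18   75   79 1495] [60.9773 57.2161] tool [ 0.0955 -0.0006] [ 0.6034 -0.1591  0.0615]
row 15 [(np.float64(142.0), np.int64(15), array([ 0.6389, -0.0623]))]
row 40 [(np.float64(146.0), np.int64(15), array([ 0.6263, -0.0611]))]
row 70 [(np.float64(118.5), np.int64(14), array([ 0.6124, -0.0408])), (np.float64(151.0), np.int64(15), array([ 0.6104, -0.0598]))]
col 140 [(np.float64(122.5), np.int64(14), array([ 0.5817, -0.0452]))]
col 160 [(np.float64(4.0), np.int64(9), array([ 0.6432, -0.0736]))]
col 200 [(np.float64(4.0), np.int64(9), array([ 0.6409, -0.0957])), (np.float64(122.5), np.int64(14), array([ 0.5779, -0.0818]))]
```

```bash
python3 -m inch '{"linear":[[0,0,0.15],[0,0,0.3],[0,0,0.45],[0,0,0.55],[0,0,0.65],[0,0,0.75],[0,0,0.82],[0,0,0.88],[0,0,0.88],[0,0,0.88]],"delta_rot":[[0,0,0],[0,0,0],[0,0,0],[0,0,0],[0,0,0],[0,0,0],[0,0,0],[0,0,0],[0,0,0],[0,0,0]]}'
python3 - <<'E'
from ring import *
im,T=shot("wrist","w22");print(T[:3,3]);ring2("w22")
E
python3 -m inch '{"linear":[[-0.1,0,0],[-0.3,0,0],[-0.6,0,0],[-1.0,0,0],[-1.4,0,0],[-1.8,0,0],[-2.2,0,0],[-2.6,0,0],[-2.9,0,0],[-3,0,0]],"delta_rot":[[0,0,0],[0,0,0],[0,0,0],[0,0,0],[0,0,0],[0,0,0],[0,0,0],[0,0,0],[0,0,0],[0,0,0]]}'
```

```text
clock: 35.55
tcp_pos: [0.5081, -0.1498, 0.0637]
ee_rot: [[0.995, -0.103, 0.0], [-0.103, -0.995, 0.0], [0.0, -0.0, -1.0]]
contact_force: [0.0, -0.4, -2.2]
gripper_width: 0.229
[ 0.5081 -0.1498  0.0637]
w22 [  25   17   74   80 1499] [60.9987 56.4656] tool [ 0.0958 -0.0006] [ 0.6034 -0.1591  0.0393]
clock: 36.6
tcp_pos: [0.4325, -0.1421, 0.0636]
ee_rot: [[0.995, -0.103, -0.0], [-0.103, -0.995, -0.0], [-0.0, 0.0, -1.0]]
contact_force: [0.4, -0.5, -0.9]
gripper_width: 0.225
```

```bash
python3 -m inch '{"linear":[[0,0,-1],[0,0,-2.5],[0,0,-4],[0,0,-5.5],[0.5,-0.5,-7],[1.5,-1.5,-7.6],[2.47,-2.35,-7.6],[2.47,-2.35,-7.6],[2.47,-2.35,-7.6],[2.47,-2.35,-7.6]],"delta_rot":[[0,0,0],[0,0,0],[0,0,0],[0,0,0],[0,0,0],[0,0,0],[0,0,0],[0,0,0],[0,0,0],[0,0,0]]}'
python3 - <<'E'
from h import *
im,T=shot("wrist","w23");s,_=shot("scene","c23");d,_=shot("side","s23");print(T)
a=cv2.resize(im[0:200,200:440],None,fx=1.65,fy=1.65)[:300,:400]
b=cv2.resize(s[130:330,140:407],None,fx=1.5,fy=1.5)[:300,:400]
c=cv2.resize(d[200:300,320:453],None,fx=3,fy=3)[:300,:400]
e=cv2.resize(d[100:300,200:467],None,fx=1.5,fy=1.5)[:300,:400]
f=lambda i:np.pad(i,((0,300-i.shape[0]),(0,400-i.shape[1]),(0,0)))
cv2.imwrite("pics/m23.png",cv2.convertScaleAbs(np.vstack([np.hstack([f(a),f(b)]),np.hstack([f(cv2.convertScaleAbs(c,alpha=.7)),f(cv2.convertScaleAbs(e,alpha=.7))])])[:,:,::-1],alpha=1.4))
E
```

```text
clock: 37.6
tcp_pos: [0.5003, -0.0907, 0.2532]
ee_rot: [[0.995, -0.104, -0.001], [-0.104, -0.995, -0.0], [-0.001, 0.0, -1.0]]
contact_force: [0.2, 0.2, -1.4]
gripper_width: 0.224
[[ 0.9946 -0.1041 -0.0009  0.5003]
 [-0.1041 -0.9946 -0.0001 -0.0907]
 [-0.0009  0.0002 -1.      0.2532]
 [ 0.      0.      0.      1.    ]]
```

View pics/m23.png

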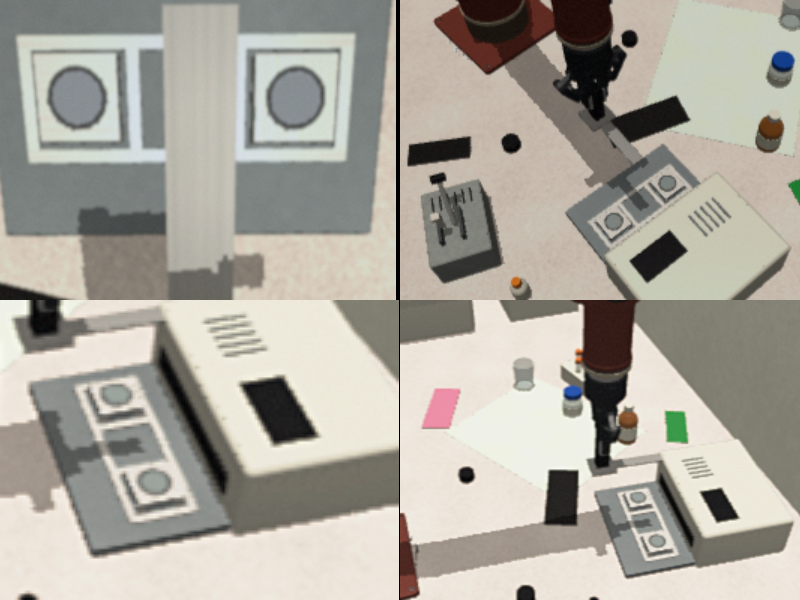

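```bash
python3 -m inch '{"linear":[[-0.8,-0.5,0],[-1.6,-1.5,0],[-2.42,-2.5,0],[-2.42,-3.5,0],[-2.42,-3.87,0.5],[-2.42,-3.87,1],[-2.42,-3.87,1.5],[-2.42,-3.87,2],[-2.42,-3.87,2],[-2.42,-3.87,2]],"delta_rot":[[0,0,-0.9],[0,0,-1.9],[0,0,-2.9],[0,0,-3.9],[0,0,-4.9],[0,0,-5.9],[0,0,-6.9],[0,0,-7.9],[0,0,-8.9],[0,0,-9.4]]}'
python3 -m inch '{"linear":[[0,0,0],[0,0,0],[0,0,0],[0,0,0]],"delta_rot":[[0,0,0],[0,0,0],[0,0,0],[0,0,0]]}'
python3 - <<'E'
from h import *
im,T=shot("wrist","w24");print(T)
g=cv2.cvtColor(im,cv2.COLOR_RGB2GRAY);Ti=np.linalg.inv(T)
f=lambda u,v:(Ti@np.append(plane("wrist",u,v,.003,T),1))[:2].round(4)
for v in (30,60,90,120,150):
    m=np.where(g[v,230:420]<35)[0]+230; print(v,m.min(),m.max(),f(m.min()-.5,v),f(m.max()+.5,v))
for u in (285,290,352,357):
    m=np.where(g[0:215,u]<35)[0]; print(u,m.min(),m.max(),f(u,m.min()-.5),f(u,m.max()+.5))
E
```

```text
clock: 38.75
tcp_pos: [0.4502, 0.012, 0.2032]
ee_rot: [[0.35, 0.937, -0.001], [0.937, -0.35, -0.0], [-0.0, -0.0, -1.0]]
contact_force: [0.5, 0.1, -0.6]
gripper_width: 0.224
clock: 39.15
tcp_pos: [0.4508, 0.0124, 0.2037]
ee_rot: [[0.355, 0.935, 0.0], [0.935, -0.355, -0.0], [0.0, 0.0, -1.0]]
contact_force: [-0.6, 0.8, -1.2]
gripper_width: 0.23
[[ 0.3551  0.9348  0.0002  0.4508]
 [ 0.9348 -0.3551 -0.      0.0124]
 [ 0.      0.0002 -1.      0.2037]
 [ 0.      0.      0.      1.    ]]
30 280 357 [ 0.1336 -0.0381] [0.1336 0.0335]
60 281 356 [ 0.1081 -0.0381] [0.1081 0.0334]
90 282 355 [ 0.0813 -0.0382] [0.0813 0.0334]
120 283 354 [ 0.053  -0.0382] [0.053  0.0333]
150 284 353 [ 0.0231 -0.0383] [0.0231 0.0333]
285 27 192 [ 0.1364 -0.033 ] [-0.0223 -0.0382]
290 27 195 [ 0.1364 -0.0284] [-0.0256 -0.033 ]
352 27 190 [0.1365 0.0283] [-0.02   0.033]
357 27 37 [0.1365 0.0329] [0.1274 0.0332]
```

```bash
python3 -m inch '{"linear":[[-0.02,-0.1,1],[-0.02,-0.1,2.2],[-0.02,-0.1,3.4],[-0.02,-0.1,4.4],[-0.02,-0.1,5.2],[-0.02,-0.1,5.7],[-0.02,-0.1,6.0],[-0.02,-0.1,6.15],[-0.02,-0.1,6.24],[-0.02,-0.1,6.24]],"delta_rot":[[0,0,0],[0,0,0],[0,0,0],[0,0,0],[0,0,0],[0,0,0],[0,0,0],[0,0,0],[0,0,0],[0,0,0]]}'
python3 -m inch '{"linear":[[0,0,0.02],[0,0,0.04],[0,0,0.04]],"delta_rot":[[0,0,0],[0,0,0],[0,0,0]]}'
```

```text
clock: 40.2
tcp_pos: [0.4486, 0.013, 0.048]
ee_rot: [[0.354, 0.935, 0.001], [0.935, -0.354, -0.0], [0.0, 0.001, -1.0]]
contact_force: [0.0, 0.2, -1.8]
gripper_width: 0.226
clock: 40.5
tcp_pos: [0.4484, 0.0129, 0.0468]
ee_rot: [[0.354, 0.935, 0.0], [0.935, -0.354, -0.0], [0.0, 0.0, -1.0]]
contact_force: [0.3, -1.1, -2.7]
gripper_width: 0.226
```

```bash
python3 -m inch '{"linear":[[0,0,0.03],[0,0,0.05],[0,0,0.05]],"delta_rot":[[0,0,0],[0,0,0],[0,0,0]]}'
python3 -m inch '{"linear":[[0,0,0],[0,0,0],[0,0,0],[0,0,0],[0,0,0],[0,0,0],[0,0,0]],"delta_rot":[[0,0,0],[0,0,0],[0,0,0],[0,0,0],[0,0,0],[0,0,0],[0,0,0]]}' 1
python3 -m inch '{"linear":[[0,0,-0.5],[0,0,-1.5],[0,0,-3],[0,0,-4.5],[0,0,-6.3],[0,0,-6.3],[0,0,-6.3],[0,0,-6.3]],"delta_rot":[[0,0,0],[0,0,0],[0,0,0],[0,0,0],[0,0,0],[0,0,0],[0,0,0],[0,0,0]]}'
python3 - <<'E'
from h import *
im,T=shot("wrist","w25");print(T[:3,3])
g=cv2.cvtColor(im,cv2.COLOR_RGB2GRAY).astype(int);Ti=np.linalg.inv(T)
f=lambda u,v,z:(Ti@np.append(plane("wrist",u,v,z,T),1))[:2].round(4)
for v in (50,80,110): 
    m=np.where(g[v,230:420]<35)[0]+230;b=m[0]+np.where(g[v,m[0]:m[-1]]>50)[0]
    print(v,f(m[0]-.5,v,.003),f(m[-1]+.5,v,.003),"blade",f(b[0]-.5,v,.006),f(b[-1]+.5,v,.006))
print(g[10:70:3,320]);m=np.where(g[0:215,290]<35)[0];print("front edge",f(290,m[0]-.5,.003))
t=np.where(g[m[0]+3:150,320]>60)[0][0]+m[0]+3;print("tip",t,f(320,t-.5,.006))
E
```

```text
clock: 40.8
tcp_pos: [0.4486, 0.0128, 0.0463]
ee_rot: [[0.354, 0.935, 0.0], [0.935, -0.354, -0.001], [-0.0, 0.001, -1.0]]
contact_force: [-3.9, -0.3, 12.9]
gripper_width: 0.228
clock: 41.5
tcp_pos: [0.4482, 0.0129, 0.0453]
ee_rot: [[0.354, 0.935, -0.0], [0.935, -0.354, 0.0], [0.0, -0.0, -1.0]]
contact_force: [-0.6, -0.2, -1.2]
gripper_width: 0.997
clock: 42.3
tcp_pos: [0.4477, 0.0129, 0.2025]
ee_rot: [[0.354, 0.935, -0.001], [0.935, -0.354, -0.0], [-0.0, -0.001, -1.0]]
contact_force: [0.1, 0.4, -0.1]
gripper_width: 1.0
[0.4477 0.0129 0.2025]
50 [ 0.1166 -0.0349] [0.1167 0.0367] blade [ 0.1163 -0.0106] [0.1163 0.0134]
80 [ 0.0904 -0.0348] [0.0904 0.0368] blade [ 0.0903 -0.0109] [0.0903 0.0128]
110 [ 0.0627 -0.0348] [0.0627 0.0368] blade [ 0.0629 -0.0102] [0.0629 0.0122]
[141 142 141 142 137  43  17  18  17  15  13  80 125 124 124 125 125 124
 126 124]
front edge [ 0.1379 -0.0282]
tip 43 [ 0.1226 -0.0009]
```

```bash
python3 -m inch '{"linear":[[0,0,-1.5],[-1,0.4,-2.7],[-2.5,1.1,-2.7],[-4,1.8,-2.7],[-5.5,2.5,-2.7],[-6.67,3.04,-2.7],[-6.67,3.04,-2.7],[-6.67,3.04,-2.7],[-6.67,3.04,-2.7],[-6.67,3.04,-2.7]],"delta_rot":[[0,0,0],[0,0,1],[0,0,2],[0,0,3],[0,0,4],[0,0,5],[0,0,6],[0,0,7],[0,0,8],[0,0,9]]}'
python3 -m inch '{"linear":[[-0.8,1.5,0],[-1.6,3,0],[-2.4,4.5,0],[-3.2,6,0],[-3.82,7.4,0],[-3.82,7.4,0],[-3.82,7.4,0],[-3.82,7.4,0],[-3.82,7.4,0]],"delta_rot":[[0,0,0.9],[0,0,1.9],[0,0,2.9],[0,0,2.9],[0,0,2.9],[0,0,2.9],[0,0,2.9],[0,0,2.9],[0,0,2.9]]}'
python3 - <<'E'
from h import *
im,T=shot("wrist","w26");print(T)
g=cv2.cvtColor(im,cv2.COLOR_RGB2GRAY).astype(int)
hsv=im.astype(int)
# mark: brightest block near its predicted pixel ; grip: dark blob
X=np.array([.898,-.44,0]);Y=np.array([.44,.898,0])
P=lambda x,y,z:proj("wrist",x*X+y*Y+[0,0,z],T)
print("pred mark",P(.5635,-.172,.152),"grip",P(.5027,-.155,.1734),"hinge",P(.5555,-.155,.095))
u,v=map(int,P(.5635,-.172,.152))
print(g[v-24:v+25:2,u-24:u+25:3])
u,v=map(int,P(.5027,-.155,.1734))
m=(g<25).astype(np.uint8);m[:v-30]=0;m[v+30:]=0;m[:,:u-40]=0;m[:,u+40:]=0
n,l,s,c=cv2.connectedComponentsWithStats(m);print(s[1:],c[1:])
E
```

```text
clock: 43.35
tcp_pos: [0.4598, -0.1697, 0.2689]
ee_rot: [[0.999, -0.053, -0.002], [-0.053, -0.999, 0.001], [-0.002, -0.001, -1.0]]
contact_force: [-0.3, 0.1, -0.3]
gripper_width: 0.998
clock: 44.25
tcp_pos: [0.3569, -0.3489, 0.27]
ee_rot: [[0.9, -0.435, -0.0], [-0.435, -0.9, 0.001], [-0.001, -0.0, -1.0]]
contact_force: [0.0, 0.5, -0.1]
gripper_width: 1.001
[[ 0.9004 -0.435  -0.0003  0.3569]
 [-0.435  -0.9004  0.0007 -0.3489]
 [-0.0006 -0.0005 -1.      0.27  ]
 [ 0.      0.      0.      1.    ]]
pred mark (np.float64(343.9616439885792), np.float64(77.19419040715108)) grip (np.float64(320.04044710996055), np.float64(165.72782028123825)) hinge (np.float64(320.50883703365463), np.float64(88.6218587370379))
[[ 89  88  88  90  90  87  86  87  85  56  48  48  79  86  88  90  90]
 [ 86  86  88  91  90  84  87  87  86  38  46  50  78  85  86  86  88]
 [ 85  85  89  90  83  84  87  88  90  39  49  48  77  87  88  85  86]
 [ 85  84  87  86  82  85  88  89  88  38  47  48  78  88  89  87  87]
 [ 86  86  84  84  84  86  89  87  82  34  49  49  78  86  89  89  88]
 [ 85  85  83  83  87  88  88  86
[... 1261 characters left out ...]
5  88  87  88  86  80  29  50  50  83  87  87  85  82]
 [ 58  59  69  89  84  85  85  83  84  33  50  52  87  85  87  84  83]]
[[304 136  34  42 772]
 [342 137   1   1   1]
 [284 138   3  27  50]
 [328 139   1   1   1]
 [357 139   1   3   3]
 [299 140   1   1   1]
 [298 143   3  22  40]
 [342 142   1   1   1]
 [341 148   3  17  31]
 [356 153   1   1   1]
 [356 157   1   2   2]
 [356 160   1   1   1]
 [356 162   1   2   2]] [[320.0829 164.3161]
 [342.     137.    ]
 [284.64   151.36  ]
 [328.     139.    ]
 [357.     140.    ]
 [299.     140.    ]
 [299.1    153.775 ]
 [342.     142.    ]
 [341.871  157.0645]
 [356.     153.    ]
 [356.     157.5   ]
 [356.     160.    ]
 [356.     162.5   ]]
```

```bash
python3 - <<'E'
from h import *
im=cv2.imread("pics/w26.png");T=np.load("pics/w26.npy");g=cv2.cvtColor(im,cv2.COLOR_BGR2GRAY).astype(int)
print([(v,int((g[v,306:335]<25).mean()*100)) for v in range(148,182,1)])
print("lever col profile rows 70..110",[(v,g[v,312:330:2].tolist()) for v in range(78,108,3)])
print("slotR col 349:",[(v,int(g[v,349])) for v in range(40,140,3)])
print("slotL col 303:",[(v,int(g[v,300:308].min())) for v in range(40,140,3)])
X=T[:3,0]
print("mark",[plane("wrist",346.5,75.3,z,T)@X for z in (.150,.1525,.155)], [plane("wrist",346.5,v,.1525,T)@X for v in (66.5,84)])
for v in (163,164,165,166,167):print("grip",v,plane("wrist",320.5,v,.1734,T)@X)
E
```

```text
[(148, 13), (149, 13), (150, 13), (151, 13), (152, 13), (153, 13), (154, 17), (155, 27), (156, 100), (157, 100), (158, 100), (159, 100), (160, 100), (161, 100), (162, 100), (163, 100), (164, 100), (165, 100), (166, 100), (167, 100), (168, 100), (169, 100), (170, 100), (171, 100), (172, 100), (173, 100), (174, 100), (175, 100), (176, 100), (177, 27), (178, 0), (179, 0), (180, 0), (181, 0)]
lever col profile rows 70..110 [(78, [86, 84, 84, 85, 84, 84, 88, 88, 75]), (81, [87, 84, 86, 88, 87, 85, 83, 85, 70]), (84, [83, 86, 88, 89, 87, 85, 84, 85, 66]), (87, [82, 84, 73, 61, 61, 64, 80, 86, 79]), (90, [84, 82, 57, 54, 60, 54, 58, 88, 90]), (93, [85, 82, 53, 53, 60, 58, 54, 83, 87]), (96, [86, 82, 51, 55, 59, 56, 55, 82, 83]), (99, [89, 81, 53, 54, 58, 57, 55, 79, 85]), (102, [85, 77, 47, 52, 60, 56, 54, 81, 86]), (105, [88, 81, 53, 53, 59, 57, 53, 79, 82])]
slotR col 349: [(40, 87), (43, 87), (46, 88), (49, 84), (52, 50), (55, 46), (58, 50), (61, 49), (64, 48), (67, 112), (70, 123), (73, 123), (76, 123), (79, 123), (82, 124), (85, 69), (88, 48), (91, 50), (94, 49), (97, 50), (100, 50), (103, 51), (106, 50), (109, 50), (112, 51), (115, 48), (118, 48), (121, 47), (124, 76), (127, 85), (130, 86), (133, 85), (136, 85), (139, 87)]
slotL col 303: [(40, 86), (43, 85), (46, 84), (49, 83), (52, 49), (55, 48), (58, 49), (61, 48), (64, 49), (67, 49), (70, 48), (73, 48), (76, 48), (79, 50), (82, 48), (85, 47), (88, 49), (91, 49), (94, 49), (97, 47), (100, 48), (103, 49), (106, 48), (109, 48), (112, 49), (115, 48), (118, 48), (121, 45), (124, 73), (127, 82), (130, 84), (133, 82), (136, 52), (139, 46)]
mark [np.float64(0.5638119449611219), np.float64(0.5637243549781726), np.float64(0.5636367649952236)] [np.float64(0.5696393930675333), np.float64(0.5577851084479689)]
grip 163 0.503738874351716
grip 164 0.5030056602080838
grip 165 0.5022710337963312
grip 166 0.5015349910322001
grip 167 0.5007975278156682
```

```bash
python3 -m inch '{"linear":[[0.6,0,0.5],[1.14,0,1.5],[1.14,0,2.5],[1.14,0,3.5],[1.14,0,4.2],[1.14,0,4.5],[1.14,0,4.55],[1.14,0,4.55]],"delta_rot":[[0,0,0],[0,0,0],[0,0,0],[0,0,0],[0,0,0],[0,0,0],[0,0,0],[0,0,0]]}'
python3 -m inch '{"linear":[[0,0,0],[0,0,0],[0,0,0],[0,0,0],[0,0,0],[0,0,0],[0,0,0],[0,0,0]],"delta_rot":[[0,0,0],[0,0,0],[0,0,0],[0,0,0],[0,0,0],[0,0,0],[0,0,0],[0,0,0]]}' -1
python3 -m inch '{"linear":[[0.25,0,-0.15],[0.49,0,-0.28],[0.75,0,-0.41],[1.02,0,-0.5],[1.3,0,-0.56],[1.58,0,-0.62],[1.86,0,-0.65],[2.14,0,-0.66],[2.45,0,-0.65],[2.69,0,-0.62]],"delta_rot":[[0,0,0],[0,0,0],[0,0,0],[0,0,0],[0,0,0],[0,0,0],[0,0,0],[0,0,0],[0,0,0],[0,0,0]]}'
python3 -m inch '{"linear":[[0,0,0],[0,0,0],[0,0,0]],"delta_rot":[[0,0,0],[0,0,0],[0,0,0]]}'
```

```text
clock: 45.1
tcp_pos: [0.3823, -0.3626, 0.1573]
ee_rot: [[0.9, -0.437, 0.001], [-0.437, -0.9, -0.0], [0.001, 0.0, -1.0]]
contact_force: [0.2, 0.1, 0.1]
gripper_width: 1.003
clock: 45.9
tcp_pos: [0.3826, -0.3612, 0.1573]
ee_rot: [[0.9, -0.436, 0.001], [-0.436, -0.9, 0.001], [0.0, -0.002, -1.0]]
contact_force: [0.1, 7.1, 6.6]
gripper_width: 0.269
clock: 46.9
tcp_pos: [0.4426, -0.39, 0.1719]
ee_rot: [[0.9, -0.436, -0.001], [-0.436, -0.9, 0.003], [-0.003, -0.002, -1.0]]
contact_force: [-1.7, 7.9, 4.4]
gripper_width: 0.264
clock: 47.2
tcp_pos: [0.4428, -0.3902, 0.1718]
ee_rot: [[0.9, -0.436, -0.0], [-0.436, -0.9, 0.003], [-0.001, -0.002, -1.0]]
contact_force: [1.2, 4.9, 0.6]
gripper_width: 0.262
```

```bash
python3 -m inch '{"linear":[[0,0,0],[0,0,0],[0,0,0],[0,0,0],[0,0,0],[0,0,0],[0,0,-0.5],[0,0,-1.5],[0,0,-3],[0,0,-3.93]],"delta_rot":[[0,0,0],[0,0,0],[0,0,0],[0,0,0],[0,0,0],[0,0,0],[0,0,0],[0,0,0],[0,0,0],[0,0,0]]}' 1
python3 -m inch '{"linear":[[-1,0,0],[-2.5,0,0],[-3.83,0,0],[-3.83,0,0],[-3.83,0,0],[-3.83,0,0]],"delta_rot":[[0,0,0],[0,0,0],[0,0,0],[0,0,0],[0,0,0],[0,0,0]]}'
cat > lev.py <<'E'
from h import *
import sys
def lev(f):
    im,T=shot("wrist",f);g=cv2.cvtColor(im,cv2.COLOR_RGB2GRAY).astype(int);X=T[:3,0];print(T[:3,3],T[:3,3]@X)
    r=[v for v in range(30,190) if (g[v,310:332]<28).mean()>.95];print("grip rows",r[0],r[-1],len(r))
    m=[v for v in range(50,110) if (g[v,344:353]>100).mean()>.9];print("mark rows",m[0],m[-1],len(m))
    s=[v for v in range(40,135) if g[v,300:308].min()<62];print("slot rows",s[0],s[-1])
    h=plane("wrist",304,(s[0]+s[-1])/2,.085,T)@X
    ph=0.15
    for _ in range(8): ph=np.arcsin((plane("wrist",320,(r[0]+r[-1])/2,.095+.095*np.cos(ph),T)@X-.5553-(0))/.095)
    gx=plane("wrist",320,(r[0]+r[-1])/2,.095+.095*np.cos(ph),T)@X
    mx=plane("wrist",348,(m[0]+m[-1])/2,.1525,T)@X
    print("slot mid",h,"grip",gx,"mark",mx)
    for H in (h,.5553): print("hinge",H,"lever",.6+np.arcsin((gx-H)/.095),"mark",.6+np.arcsin((mx-H)/.058))
if __name__=="__main__": lev(sys.argv[1])
E
python3 lev.py w27
```

```text
clock: 48.2
tcp_pos: [0.4428, -0.3924, 0.2741]
ee_rot: [[0.899, -0.437, 0.002], [-0.437, -0.899, -0.002], [0.003, 0.001, -1.0]]
contact_force: [0.2, -0.9, -0.4]
gripper_width: 1.002
clock: 48.8
tcp_pos: [0.3569, -0.3504, 0.271]
ee_rot: [[0.9, -0.437, 0.001], [-0.437, -0.9, -0.001], [0.001, 0.0, -1.0]]
contact_force: [-0.1, -0.2, 0.6]
gripper_width: 0.999
[ 0.3569 -0.3504  0.271 ] 0.4743620155797497
grip rows 71 94 24
mark rows 68 84 17
slot rows 53 123
slot mid 0.5564730314772932 grip 0.5595758834856684 mark 0.5646418842137327
hinge 0.5564730314772932 lever 0.6326674100019266 mark 0.7413121323205509
hinge 0.5553 lever 0.6450245106378296 mark 0.7617716422141941
```

```bash
python3 -m inch '{"linear":[[0.8,0,0],[1.62,0,0.5],[1.62,0,1.5],[1.62,0,2.5],[1.62,0,3.4],[1.62,0,3.95],[1.62,0,3.95],[1.62,0,3.95],[1.62,0,3.95]],"delta_rot":[[0,0,0],[0,0,0],[0,0,0],[0,0,0],[0,0,0],[0,0,0],[0,0,0],[0,0,0],[0,0,0]]}' -1
python3 -m inch '{"linear":[[0.3,0,0],[0.6,0,0],[0.8,0,0],[0.95,0,0],[1.1,0,0],[1.2,0,0],[1.3,0,0],[1.36,0,0],[1.36,0,0],[1.36,0,0]],"delta_rot":[[0,0,0],[0,0,0],[0,0,0],[0,0,0],[0,0,0],[0,0,0],[0,0,0],[0,0,0],[0,0,0],[0,0,0]]}'
python3 -m inch '{"linear":[[-0.5,0,0],[-1,0,-1],[-1.5,0,-2.5],[-2.98,0,-3.95],[-2.98,0,-3.95],[-2.98,0,-3.95],[-2.98,0,-3.95],[-2.98,0,-3.95]],"delta_rot":[[0,0,0],[0,0,0],[0,0,0],[0,0,0],[0,0,0],[0,0,0],[0,0,0],[0,0,0]]}'
python3 lev.py w28
```

```text
clock: 49.75
tcp_pos: [0.3933, -0.3684, 0.1729]
ee_rot: [[0.899, -0.437, 0.001], [-0.437, -0.899, -0.001], [0.002, 0.0, -1.0]]
contact_force: [0.1, -0.3, -0.2]
gripper_width: 0.001
clock: 50.75
tcp_pos: [0.4232, -0.3828, 0.1716]
ee_rot: [[0.899, -0.437, 0.0], [-0.437, -0.899, -0.0], [0.0, 0.0, -1.0]]
contact_force: [-0.5, 0.1, -0.7]
gripper_width: -0.001
clock: 51.55
tcp_pos: [0.3561, -0.3498, 0.2689]
ee_rot: [[0.9, -0.437, -0.001], [-0.437, -0.9, 0.002], [-0.002, -0.001, -1.0]]
contact_force: [-0.5, -0.0, -0.0]
gripper_width: 0.001
[ 0.3561 -0.3498  0.2689] 0.47252813811339894
grip rows 55 81 27
mark rows 66 82 17
slot rows 50 122
slot mid 0.5563704516346686 grip 0.566098383029389 mark 0.5640776855198363
hinge 0.5563704516346686 lever 0.7025790807269469 mark 0.7332775587252338
hinge 0.5553 lever 0.7139133916360693 mark 0.7519231454103985
```

```bash
python3 - <<'E'
from h import *
for f in("w27","w28"):
    g=cv2.cvtColor(cv2.imread(f"pics/{f}.png"),cv2.COLOR_BGR2GRAY).astype(int)
    for v in range(50,100,2): print(f,v,g[v,300:345:3])
E
```

```text
w27 50 [86 87 89 86 87 88 89 87 90 87 88 86 89 91 84]
w27 52 [80 67 65 80 85 89 88 88 88 90 90 88 89 90 83]
w27 54 [74 48 49 76 82 87 89 89 88 94 90 87 86 87 86]
w27 56 [74 50 49 75 84 85 86 88 90 91 87 85 86 85 78]
w27 58 [81 48 50 74 84 84 88 87 91 88 85 85 88 89 80]
w27 60 [73 52 50 75 84 85 87 87 88 85 85 87 89 89 85]
w27 62 [78 51 51 77 86 85 87 85 87 84 85 86 90 89 69]
w27 64 [79 50 48 73 83 86 85 84 84 84 88 88 88 85 81]
w27 66 [77 49 48 71 81 84 83 84 84 87 91 88 88 86 74]
w27 68 [ 77  44  48  71  79  80  77  80  81  76  73  83  89 109 106]
w27 70 [ 28  18  17  27  35  33  28  29  32  24  23  28  47 124 123]
w27 72 [  6   6   3   8   4   8   4   8   7   6   7   4  29 123 123]
w27 74 [ 11   5   5   8   2   9   9  11   9   9   5  11  24 124 122]
w27 76 [ 11  12   5   8   8   5  12   9   6   5   7  10  25 124 125]
w27 78 [  8  12  11  12  12   9  12  12  11  16   9   7  24 123 125]
w27 80 [ 17  14  20  17  16  19  15  21  16  17  19  11  29 123 124]
w27 82 [ 22  22  21  24  22  19  24  25  21  24  23  19  34 123 124]
w27 84 [ 18  16  22  17  16  20  21  17  17  18  13  20  28 11
[... 1169 characters left out ...]
[  9   6   6   6   5   8   6   9   4   2   7   7  11 116 124]
w28 78 [  9   7   3   4   6   7   1   4   8  13   8   4  15 123 125]
w28 80 [  7   4   6   7   4   3   2   6   7   3   9   9  28 123 124]
w28 82 [ 49  16  18  23  37  20  23  21  33  38  37  46  91 121 120]
w28 84 [73 28 27 33 49 32 31 27 45 51 50 52 69 70 69]
w28 86 [84 35 37 42 51 33 33 34 53 51 48 50 42 44 42]
w28 88 [87 48 52 56 76 43 34 30 82 75 72 66 46 49 48]
w28 90 [84 49 51 56 85 64 35 53 91 89 87 82 68 65 70]
w28 92 [88 51 49 57 86 80 66 83 89 88 88 88 87 87 77]
w28 94 [79 48 50 56 86 86 85 90 88 87 88 89 90 88 80]
w28 96 [83 48 50 60 88 87 87 87 85 83 88 87 88 90 84]
w28 98 [81 48 49 60 87 85 86 87 84 84 88 89 87 88 76]
```

```bash
python3 -m inch '{"linear":[[0.8,0,0],[1.62,0,0.5],[1.62,0,1.5],[1.62,0,2.5],[1.62,0,3.4],[1.62,0,3.95],[1.62,0,3.95],[1.62,0,3.95],[1.62,0,3.95]],"delta_rot":[[0,0,0],[0,0,0],[0,0,0],[0,0,0],[0,0,0],[0,0,0],[0,0,0],[0,0,0],[0,0,0]]}' -1
python3 -m inch '{"linear":[[0.3,0,0],[0.6,0,0],[0.9,0,0],[1.1,0,0],[1.25,0,0],[1.36,0,0],[1.42,0,0],[1.48,0,0],[1.48,0,0],[1.48,0,0]],"delta_rot":[[0,0,0],[0,0,0],[0,0,0],[0,0,0],[0,0,0],[0,0,0],[0,0,0],[0,0,0],[0,0,0],[0,0,0]]}'
python3 -m inch '{"linear":[[-0.5,0,0],[-1,0,-1],[-1.5,0,-2.5],[-3.1,0,-3.95],[-3.1,0,-3.95],[-3.1,0,-3.95],[-3.1,0,-3.95],[-3.1,0,-3.95]],"delta_rot":[[0,0,0],[0,0,0],[0,0,0],[0,0,0],[0,0,0],[0,0,0],[0,0,0],[0,0,0]]}'
python3 lev.py w29
python3 -m inch '{"linear":[[-1,2,-1],[-1.5,4,-2],[-1.5,6,-2],[-1.5,7,-2],[-1.5,8,-2],[-1.5,8,-2],[-1.5,8,-2]],"delta_rot":[[0,0,0],[0,0,0],[0,0,0],[0,0,0],[0,0,0],[0,0,0],[0,0,0]]}' 1
python3 - <<'E'
from h import *
s,_=shot("scene","c29");d,_=shot("side","s29")
f=lambda i,x,y,w,h:cv2.resize(i[y:y+h,x:x+w],(400,300),interpolation=cv2.INTER_CUBIC)
k=lambda i:cv2.convertScaleAbs(i,alpha=.7)
cv2.imwrite("pics/m29.png",cv2.convertScaleAbs(np.vstack([np.hstack([k(f(d,300,280,120,90)),f(s,145,240,80,60)]),np.hstack([f(s,140,110,320,240),k(f(d,200,120,280,210))])])[:,:,::-1],alpha=1.4))
E
```

```text
clock: 52.5
tcp_pos: [0.3932, -0.3683, 0.1727]
ee_rot: [[0.899, -0.437, 0.001], [-0.437, -0.899, -0.001], [0.002, 0.0, -1.0]]
contact_force: [-0.2, 1.2, 0.1]
gripper_width: -0.001
clock: 53.5
tcp_pos: [0.4257, -0.384, 0.1716]
ee_rot: [[0.899, -0.437, -0.0], [-0.437, -0.899, 0.0], [-0.0, -0.0, -1.0]]
contact_force: [-1.3, 0.3, -1.5]
gripper_width: -0.001
clock: 54.3
tcp_pos: [0.3561, -0.3498, 0.2689]
ee_rot: [[0.9, -0.437, -0.001], [-0.437, -0.9, 0.002], [-0.002, -0.001, -1.0]]
contact_force: [0.3, -1.0, 0.8]
gripper_width: 0.0
[ 0.3561 -0.3498  0.2689] 0.47261800263030723
grip rows 51 76 26
mark rows 66 83 18
slot rows 50 122
slot mid 0.5564599364521696 grip 0.5687658983882135 mark 0.5638288811146467
hinge 0.5564599364521696 lever 0.7299014680181317 mark 0.7273950837635551
hinge 0.5553 lever 0.742225303886386 mark 0.7475848559613298
clock: 55.05
tcp_pos: [0.2352, -0.5136, 0.3189]
ee_rot: [[0.899, -0.438, -0.001], [-0.438, -0.899, 0.002], [-0.002, -0.002, -1.0]]
contact_force: [0.4, 0.1, 0.6]
gripper_width: 0.999
```

View pics/m29.png

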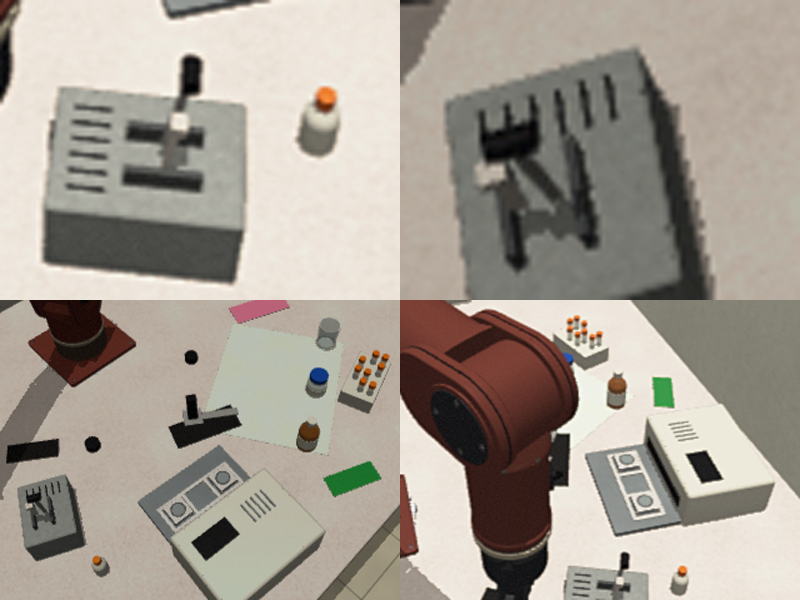

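```bash
python3 - <<'E'
from h import *
# was the lifter knocked before/after the raise? compare lifter area between wrist frames from same hover, and earlier side view
P=lambda f,X:proj("wrist",X,np.load(f"pics/{f}.npy"))
for f in("w26","w27","w28","w29"):
    print(f,P(f,[.4496,.0128,.008]),P(f,[.49,.12,.006]))
S=lambda x,y:(140+x/1.25,110+(y-300)/1.25)
print("handle top",plane("scene",*S(192,397),.09),"tip",plane("scene",*S(239,411),.006),"foot mid",plane("scene",*S(196,418),.008))
E
python3 -m inch '{"linear":[[1.5,-1.5,1],[3,-3,2],[4.5,-4.5,2.4],[6,-6,2.4],[7.4,-7.5,2.4],[7.4,-8,2.4],[7.4,-8,2.4],[7.4,-8,2.4],[7.4,-8,2.4]],"delta_rot":[[0,0,0],[0,0,0],[0,0,0],[0,0,0],[0,0,0],[0,0,0],[0,0,0],[0,0,0],[0,0,0]]}' -1
python3 -m inch '{"linear":[[0,0,1],[0,0,2],[0,0,3],[0,0,3.5],[0,0,3.5],[0,0,3.5]],"delta_rot":[[0,0,0],[0,0,0],[0,0,0],[0,0,0],[0,0,0],[0,0,0]]}'
```

```text
w26 (np.float64(36.30029752098653), np.float64(216.03108575809247)) (np.float64(-48.1073360631965), np.float64(222.81817764872565))
w27 (np.float64(35.998130020468295), np.float64(217.12287186787447)) (np.float64(-48.17495429364266), np.float64(224.06596469970341))
w28 (np.float64(35.0693153657794), np.float64(216.20232728189205)) (np.float64(-49.35041506040602), np.float64(223.13666591315604))
w29 (np.float64(35.05094417093767), np.float64(216.28881186283832)) (np.float64(-49.37171352559591), np.float64(223.22472450426403))
handle top [0.4254 0.0562 0.09  ] tip [0.4995 0.1546 0.006 ] foot mid [0.4363 0.0561 0.008 ]
clock: 56.05
tcp_pos: [0.488, -0.415, 0.2605]
ee_rot: [[0.899, -0.438, -0.0], [-0.438, -0.899, -0.001], [-0.0, 0.001, -1.0]]
contact_force: [-0.7, 0.1, -0.5]
gripper_width: 0.003
clock: 56.65
tcp_pos: [0.4887, -0.4153, 0.1739]
ee_rot: [[0.899, -0.438, 0.001], [-0.438, -0.899, -0.001], [0.001, 0.0, -1.0]]
contact_force: [0.6, -0.1, -0.0]
gripper_width: -0.0
```

```bash
python3 - <<'E'
from h import *
G={f:cv2.cvtColor(cv2.imread(f"pics/{f}.png"),cv2.COLOR_BGR2GRAY).astype(int)[185:250,0:110] for f in("w26","w27","w28","w29")}
for a,b in(("w26","w27"),("w27","w28"),("w28","w29")):print(a,b,np.abs(G[a]-G[b]).mean(),(np.abs(G[a]-G[b])>40).sum())
E
python3 -m inch '{"linear":[[-0.6,0,0],[-1.0,0,0],[-1.4,0,0],[-1.8,0,0],[-2.2,0,0],[-2.6,0,0],[-3.0,0,0.15],[-3.4,0,0.35],[-3.75,0,0.5],[-4.0,0,0.56]],"delta_rot":[[0,0,0],[0,0,0],[0,0,0],[0,0,0],[0,0,0],[0,0,0],[0,0,0],[0,0,0],[0,0,0],[0,0,0]]}'
python3 -m inch '{"linear":[[-0.1,0,0],[-0.15,0,0],[-0.15,0,0]],"delta_rot":[[0,0,0],[0,0,0],[0,0,0]]}'
```

```text
w26 w27 6.240559440559441 66
w27 w28 6.125034965034965 65
w28 w29 1.7206993006993008 0
clock: 57.65
tcp_pos: [0.4013, -0.3721, 0.1598]
ee_rot: [[0.9, -0.437, 0.007], [-0.437, -0.9, -0.004], [0.008, 0.001, -1.0]]
contact_force: [19.8, -11.5, 2.9]
gripper_width: -0.0
clock: 57.95
tcp_pos: [0.4001, -0.3718, 0.1617]
ee_rot: [[0.9, -0.436, 0.01], [-0.436, -0.9, -0.007], [0.013, 0.002, -1.0]]
contact_force: [14.6, -9.5, 4.9]
gripper_width: 0.005
```

```bash
python3 -m inch '{"linear":[[0.6,0,0],[0.9,0,-1],[0.9,0,-3],[0.9,0,-5],[0.9,0,-5],[0.9,0,-5]],"delta_rot":[[0,0,0],[0,0,0],[0,0,0],[0,0,0],[0,0,0],[0,0,0]]}'
python3 - <<'E'
from h import *
im,T=shot("wrist","w30");X=T[:3,0];g=cv2.cvtColor(im,cv2.COLOR_RGB2GRAY).astype(int);print(T[:3,3],T[:3,3]@X)
r=[v for v in range(100,300) if (g[v,312:330]<28).mean()>.95];print(r[0],r[-1],len(r)); print("grip X",plane("wrist",320,(r[0]+r[-1])/2,.1734,T)@X)
E
python3 -m inch '{"linear":[[-0.7,-1.6,0],[-1.5,-3.5,0],[-2.2,-5.4,0],[-2.9,-7.3,0],[-3.6,-9.2,0],[-4.3,-11.1,0],[-5,-13,0],[-5.7,-14.9,0],[-6.6,-16.25,0],[-7,-16.25,0]],"delta_rot":[[0,0,-0.9],[0,0,-1.9],[0,0,-2.9],[0,0,-3.9],[0,0,-4.9],[0,0,-5.9],[0,0,-6.9],[0,0,-7.9],[0,0,-8.9],[0,0,-9.9]]}' 1
python3 -m inch '{"linear":[[0,0,1],[0,0,1.5],[0,0,1.5],[0,0,1.5]],"delta_rot":[[0,0,0],[0,0,0],[0,0,0],[0,0,0]]}'
python3 - <<'E'
from h import *
im,T=shot("wrist","w31");print(T)
print("pred origin",proj("wrist",[.426,.056,.006],T),"tip",proj("wrist",[.4995,.1546,.006],T),"htop",proj("wrist",[.426,.056,.09],T))
a=cv2.resize(cv2.cvtColor(im,cv2.COLOR_RGB2GRAY),(80,50),interpolation=cv2.INTER_AREA)
for r in a[:34,18:62]: print(''.join('%4d'%x for x in r))
E
```

```text
clock: 58.55
tcp_pos: [0.4156, -0.3792, 0.2845]
ee_rot: [[0.899, -0.437, 0.001], [-0.437, -0.899, -0.001], [0.001, 0.0, -1.0]]
contact_force: [-0.9, 0.6, -0.6]
gripper_width: -0.004
[ 0.4156 -0.3792  0.2845] 0.5400160797113345
232 249 18
grip X 0.5026266031128731
clock: 59.6
tcp_pos: [0.4344, 0.0685, 0.2822]
ee_rot: [[0.587, 0.81, -0.003], [0.81, -0.587, 0.001], [-0.0, -0.003, -1.0]]
contact_force: [-0.2, -0.4, -0.2]
gripper_width: 0.997
clock: 60.0
tcp_pos: [0.4357, 0.0623, 0.246]
ee_rot: [[0.599, 0.801, -0.002], [0.801, -0.599, 0.0], [-0.001, -0.001, -1.0]]
contact_force: [-0.9, -0.4, -0.7]
gripper_width: 1.001
[[ 0.5989  0.8008 -0.0016  0.4357]
 [ 0.8008 -0.5989  0.0003  0.0623]
 [-0.0007 -0.0014 -1.      0.246 ]
 [ 0.      0.      0.      1.    ]]
pred origin (np.float64(317.91432343160517), np.float64(173.00290642613348)) tip (np.float64(317.4714994225277), np.float64(58.5689572598323)) htop (np.float64(317.09115762273586), np.float64(194.55755494900163))
 139 140 140 140 140 140 140 140 141 141 141 141 141 141 141 141 141 141 141 141 141 141 141 142 142 142 142 141 141 141 141 
[... 5192 characters left out ...]
7  82  82  83  84  83  84  84  86  86  85  84  87 119 138 137 137 138 137 139 139 139 139 141 141 141 141 140 139 140 140 140 141 139 139 138 136 137 138  92  82  81  81
 123  87  85  83  82  82  82  83  83  85  85  85  85 118 137 137 139 137 138 137 138 138 140 138 140 141 140 139 141 141 139 140 140 138 138 138 137 135 135 136 123  74  82  82
  89  84  84  83  83  83  81  83  84  84  85  87 116 139 139 138 139 138 136 138 137 137 136 138 139 139 140 141 140 141 140 138 137 137 136 135 135 134 135 136 135  92  81  81
  85  84  82  82  82  82  82  66  54  50  84 114 138 138 139 137 139 137 137 137 138 137 137 137 138 139 140 139 139 137 138 138 137 136 104  73  86 131 136 135 136 128  75  81
```

```bash
python3 - <<'E'
from h import *
T=np.load("pics/w31.npy");g=cv2.cvtColor(cv2.imread("pics/w31.png"),cv2.COLOR_BGR2GRAY).astype(int);Ti=np.linalg.inv(T)
for v in (70,84,96,110,124,140,150,160,170,180,190,200,206,212):print(v,"296:",g[v,290:352:2])
print("col 314",[(v,int(g[v,314])) for v in range(54,80,2)],"col 318",[(v,int(g[v,318])) for v in range(196,220,2)])
f=lambda u,v,z:(Ti@np.append(plane("wrist",u,v,z,T),1))[:2].round(4)
E
```

```text
70 296: [145 144 144 145 147 145 142 128 124 127 128 126 128 127 130 128 131 116
  61  36  20  12  17  16  14  16  17  17  16  20  13]
84 296: [133  54  11   7   5   7   4  47  74 111 127 127 128 128 130 126 131 121
  41  14  14  20  16  16  14  18  17  18  12  14  13]
96 296: [ 94  95  86  26   6   2   7  25  66  68  72  75 101 127 129 127 129 127
  63  14  18  18  15  17  17  16  16  19  15  19  19]
110 296: [97 97 93 95 85 32  5 12 58 67 67 69 68 69 70 69 69 72 41  8 14 17 20 14
 16 19 16 19 15 19 20]
124 296: [92 97 94 93 93 93 88 31 36 65 68 68 67 67 67 68 68 72 50 10  8  8  2  8
 13  9  9 13 20 15 13]
140 296: [95 97 92 94 93 93 93 93 89 67 64 66 67 67 66 65 67 67 65 16  7  7  6 12
 11 10  8  5 10  7 11]
150 296: [86 82 80 80 83 85 84 85 82 70 62 66 65 66 65 64 67 68 64 20 12 10  5 10
 10 12 11 10  7  7  8]
160 296: [85 82 79 68 63 63 63 65 65 64 64 63 64 62 65 64 64 64 63 64 63 62 64 65
 60 28  8  9  8  7  5]
170 296: [82 82 78 71 63 66 65 63 64 61 15  5  0  0  5  3  4  0 22 60 63 64 64 63
 84 60 11 16 19 13 16]
180 296: [ 82  83  82  78  64  62  66  64  58  30   0   4   1   4
[... 207 characters left out ...]
200 296: [ 83  84  80  84  84  82  84 113 119  46   8   6   7  11  10   4   7   5
   4   7  18  12  14  14  17  12  14  14  18  17  14]
206 296: [ 81  85  85  85  97 125 137 139 131  60   3   4  11  10   4   4   3   4
   7   5  19  14  13  15  18  14  14  15  18  12  16]
212 296: [ 82  98 129 137 137 136 135 136 139 135 122 118 129 131 132 134 134 132
 130 125  56  15  15  13  14  17  11  18  14  17   9]
col 314 [(54, 145), (56, 146), (58, 145), (60, 144), (62, 144), (64, 132), (66, 127), (68, 127), (70, 128), (72, 128), (74, 129), (76, 129), (78, 127)] col 318 [(196, 10), (198, 13), (200, 10), (202, 6), (204, 5), (206, 4), (208, 3), (210, 58), (212, 132), (214, 135), (216, 137), (218, 138)]
```

```bash
python3 - <<'E'
from h import *
T=np.load("pics/w31.npy")
W=lambda u,v,z:plane("wrist",u,v,z,T)[:2]
a=W(314.3,70,.005);b=W(317.6,145,.006);d=(a-b)/np.linalg.norm(a-b);print("yaw",np.degrees(np.arctan2(d[1],d[0])))
t=W(314,64,.005);print("tip",t,"origin",t-.122*d)
print("foot front/back->mid",(W(319,158,.007)+W(319,197,.007))/2, "len",np.linalg.norm(W(319,158,.007)-W(319,197,.007)))
k=W(318.7,209.5,.09);print("handle back edge",k,"-> origin",k+.013*d)
Ti=np.linalg.inv(T);
for q in (t-.122*d,k+.013*d): print((Ti@np.array([*q,.06,1]))[:2])
E
```

```text
yaw 55.60044378072412
tip [0.4934 0.1526] origin [0.4245 0.052 ]
foot front/back->mid [0.4237 0.0508] len 0.046877559893608076
handle back edge [0.4183 0.0433] -> origin [0.4257 0.054 ]
[-0.0148 -0.0025]
[-0.0125 -0.0028]
```

```bash
python3 -m inch '{"linear":[[-0.38,-0.13,0.5],[-0.38,-0.13,2],[-0.38,-0.13,3.5],[-0.38,-0.13,5],[-0.38,-0.13,6.3],[-0.38,-0.13,7.2],[-0.38,-0.13,7.8],[-0.38,-0.13,8],[-0.38,-0.13,8],[-0.38,-0.13,8]],"delta_rot":[[0,0,-0.3],[0,0,-0.3],[0,0,-0.3],[0,0,-0.3],[0,0,-0.3],[0,0,-0.3],[0,0,-0.3],[0,0,-0.3],[0,0,-0.3],[0,0,-0.3]]}'
python3 - <<'E'
from h import *
im,T=shot("wrist","w32");print(T,get_obs()["joints"])
g=cv2.cvtColor(im,cv2.COLOR_RGB2GRAY).astype(int);Ti=np.linalg.inv(T)
for v in (6,30,60,120,200,240,300,320,340,360,370):print(v,g[v,270:376:4])
print([(v,int(g[v,322])) for v in range(280,390,4)])
E
```

```text
clock: 61.05
tcp_pos: [0.4285, 0.0571, 0.0473]
ee_rot: [[0.564, 0.826, 0.001], [0.826, -0.564, 0.0], [0.001, 0.001, -1.0]]
contact_force: [-0.4, 0.3, 0.4]
gripper_width: 1.001
[[ 0.5642  0.8256  0.0013  0.4285]
 [ 0.8256 -0.5642  0.0001  0.0571]
 [ 0.0009  0.001  -1.      0.0473]
 [ 0.      0.      0.      1.    ]] [ 20.8508   7.597  -35.7137 123.1257   5.7506  50.7372 -52.6032]
6 [183 184 184 184 184 186 185 184 183 184 185 184 187 186 183 185 184 184
 184 185 183 185 184 184 184 185 184]
30 [186 186 185 185 185 185 186 166 157 157 159 160 160 162 161 161 159 164
 164 156 112  48  22  23  27  25  24]
60 [174  21  27  24  25  24  24  87 161 162 164 162 164 166 165 165 165 167
 122  26  23  27  21  23  22  20  21]
120 [127 124 126 123 116   8  10  23  89  89  89 152 163 164 163 161 162 169
  50  28  23  22  22  25  24  24  27]
200 [106 104 110 113 116 111 108 111  83  79  83  80  82  80  83  83  84  77
  10  18  13   8  12  18  17  17  12]
240 [107 112  83  79  78  78  80  80  24   9   3   9   7   5   6   6   9  59
  78  80  79  77  80  36  15  12  12]
300 [105 112 109 106 110 114  46   3   0  13   2   5   6   7   8   6   4   8
   6  23  21  26  23  21  20  27  27]
320 [106 110 111 108 114 107   5   6  12  12   6  11   7  12   7  10   9  12
   9  10  23  22  24  24  21  25  25]
340 [172 179 178 176 176 184   7  14  13   8   7   8   6   9   9  10   8   9
   5 135 181 179 173 181 176 178 180]
360 [178 177 171 174 178 178  20   9   6  10  10   7  13   7   8  10   7   8
  10 161 180 178 181 181 178 180 181]
370 [175 173 174 173 176 173 154  97  96  93  81  80  83  84  84  80  83  83
 131 180 175 177 175 179 179 180 179]
[(280, 7), (284, 5), (288, 4), (292, 8), (296, 4), (300, 7), (304, 2), (308, 2), (312, 5), (316, 12), (320, 12), (324, 10), (328, 7), (332, 11), (336, 10), (340, 9), (344, 7), (348, 11), (352, 5), (356, 11), (360, 7), (364, 1), (368, 6), (372, 173), (376, 177), (380, 165), (384, 14), (388, 10)]
```

```bash
python3 -m inch '{"linear":[[0,0,0],[0,0,0],[0,0,0],[0,0,0],[0,0,0],[0,0,0],[0,0,0],[0,0,0]],"delta_rot":[[0,0,0],[0,0,0],[0,0,0],[0,0,0],[0,0,0],[0,0,0],[0,0,0],[0,0,0]]}' -1
python3 -m inch '{"linear":[[0,0,-0.4],[0,0,-1],[0,0,-2],[0,0,-3],[0.5,0.3,-4],[1.0,0.5,-5],[1.0,0.5,-6],[1.0,0.5,-6.2],[1.0,0.5,-6.2],[1.0,0.5,-6.2]],"delta_rot":[[0,0,0],[0,0,0],[0,0,0],[0,0,0],[0,0,0],[0,0,0],[0,0,0],[0,0,0],[0,0,0],[0,0,0]]}'
python3 - <<'E'
from h import *
im,T=shot("wrist","w33");print(T)
g=cv2.cvtColor(im,cv2.COLOR_RGB2GRAY).astype(int)
for v in (40,60,100,150,200,230):print(v,g[v,280:364:3])
print([(v,int(g[v,320])) for v in range(0,60,3)])
E
```

```text
clock: 61.9
tcp_pos: [0.4278, 0.0571, 0.0465]
ee_rot: [[0.564, 0.826, 0.0], [0.826, -0.564, 0.0], [0.0, 0.0, -1.0]]
contact_force: [-0.4, -1.1, 6.0]
gripper_width: 0.228
clock: 62.9
tcp_pos: [0.4512, 0.0704, 0.2003]
ee_rot: [[0.564, 0.826, -0.002], [0.826, -0.564, -0.0], [-0.001, -0.001, -1.0]]
contact_force: [0.5, -0.2, -1.8]
gripper_width: 0.228
[[ 0.5641  0.8257 -0.0016  0.4512]
 [ 0.8257 -0.5641 -0.0002  0.0704]
 [-0.0011 -0.0012 -1.      0.2003]
 [ 0.      0.      0.      1.    ]]
40 [159 158 160 159 158 159 157 135 131 134 136 137 135 138 137 134 137 137
 136 138 140 143 159 158 159 155 159 158]
60 [159 160 160 159 160 157 159 139 134 138 137 139 138 139 142 139 141 140
 138 142 142 150 159 158 160 160 159 157]
100 [105  76   9  10  14  11  10  73  74  76  78 131 136 139 140 139 142 139
 137 143 143  71  18  17  16  22  20  73]
150 [107 103 103 103 104 104  19  62  72  71  72  72  72  75  74  72  72  73
  71  76  70  11  10  11  11  12  10   8]
200 [92 92 94 95 92 92 93 89 66 67 68 69 68 69 67 68 69 68 70 71 46 18 16 21
 22 20 20 17]
230 [67 67 67 67 67 67 68 69 25  3  8  4  6  1  4  1  4  7  8 27 66 67 67 66
 67 65 65 67]
[(0, 157), (3, 156), (6, 156), (9, 155), (12, 156), (15, 143), (18, 136), (21, 136), (24, 135), (27, 137), (30, 138), (33, 139), (36, 137), (39, 137), (42, 140), (45, 141), (48, 141), (51, 141), (54, 141), (57, 141)]
```

```bash
python3 -m inch '{"linear":[[-0.5,0.3,0],[-1,0.7,0],[-1.73,1.17,0],[-1.73,1.17,0],[-1.73,1.17,0],[-1.73,1.17,0]],"delta_rot":[[0,0,-0.5],[0,0,-1],[0,0,-1.7],[0,0,-1.7],[0,0,-1.7],[0,0,-1.7]]}'
python3 - <<'E'
from h import *
T=np.load("pics/w33.npy");Ti=np.linalg.inv(T);print("tip tool",(Ti@np.append(plane("wrist",320,15,T[2,3]-.0404,T),1))[:2])
im,T=shot("wrist","w34");print(T);g=cv2.cvtColor(im,cv2.COLOR_RGB2GRAY);Ti=np.linalg.inv(T)
f=lambda u,v:(Ti@np.append(plane("wrist",u,v,.003,T),1))[:2].round(4)
for v in (50,90,140):
    m=np.where(g[v,230:420]<35)[0]+230; print(v,m.min(),m.max(),f(m.min()-.5,v),f(m.max()+.5,v))
for u in (288,294,348,354):
    m=np.where(g[0:215,u]<35)[0]; print(u,m.min(),m.max(),f(u,m.min()-.5))
E
```

```text
clock: 63.55
tcp_pos: [0.4515, 0.0192, 0.2008]
ee_rot: [[0.354, 0.935, -0.001], [0.935, -0.354, 0.0], [0.0, -0.001, -1.0]]
contact_force: [-0.5, 0.6, -0.7]
gripper_width: 0.225
tip tool [ 0.1164 -0.0006]
[[ 0.3542  0.9352 -0.0009  0.4515]
 [ 0.9352 -0.3542  0.0004  0.0192]
 [ 0.     -0.001  -1.      0.2008]
 [ 0.      0.      0.      1.    ]]
50 283 359 [ 0.1165 -0.0357] [0.1165 0.0356]
90 284 357 [ 0.0813 -0.0359] [0.0814 0.035 ]
140 285 356 [ 0.0337 -0.0366] [0.0337 0.0357]
288 34 203 [ 0.1303 -0.0301]
294 34 203 [ 0.1303 -0.0247]
348 34 203 [0.1303 0.0246]
354 34 196 [0.1303 0.0301]
```

```bash
python3 -m inch '{"linear":[[-0.08,0,1],[-0.08,0,2.2],[-0.08,0,3.4],[-0.08,0,4.4],[-0.08,0,5.2],[-0.08,0,5.7],[-0.08,0,5.95],[-0.08,0,6.1],[-0.08,0,6.1],[-0.08,0,6.1]],"delta_rot":[[0,0,0],[0,0,0],[0,0,0],[0,0,0],[0,0,0],[0,0,0],[0,0,0],[0,0,0],[0,0,0],[0,0,0]]}'
python3 -m inch '{"linear":[[0,0,0.02],[0,0,0.05],[0,0,0.05]],"delta_rot":[[0,0,0],[0,0,0],[0,0,0]]}'
python3 -m inch '{"linear":[[0,0,0.02],[0,0,0.04],[0,0,0.04]],"delta_rot":[[0,0,0],[0,0,0],[0,0,0]]}'
```

```text
clock: 64.6
tcp_pos: [0.4517, 0.0167, 0.0495]
ee_rot: [[0.354, 0.935, 0.001], [0.935, -0.354, -0.0], [0.0, 0.001, -1.0]]
contact_force: [0.7, 0.3, -1.5]
gripper_width: 0.226
clock: 64.9
tcp_pos: [0.4512, 0.0166, 0.0477]
ee_rot: [[0.354, 0.935, 0.0], [0.935, -0.354, -0.0], [0.0, 0.0, -1.0]]
contact_force: [-0.2, 0.1, -0.7]
gripper_width: 0.226
clock: 65.2
tcp_pos: [0.4512, 0.0166, 0.0466]
ee_rot: [[0.354, 0.935, 0.0], [0.935, -0.354, 0.0], [0.0, 0.0, -1.0]]
contact_force: [-0.1, -0.0, -1.2]
gripper_width: 0.223
```

```bash
python3 -m inch '{"linear":[[0,0,0.03],[0,0,0.05],[0,0,0.05]],"delta_rot":[[0,0,0],[0,0,0],[0,0,0]]}'
python3 -m inch '{"linear":[[0,0,0],[0,0,0],[0,0,0],[0,0,0],[0,0,0],[0,0,0],[0,0,0]],"delta_rot":[[0,0,0],[0,0,0],[0,0,0],[0,0,0],[0,0,0],[0,0,0],[0,0,0]]}' 1
python3 -m inch '{"linear":[[0,0,-0.5],[0,0,-1.5],[0,0,-3],[0,0,-4.5],[0,0,-6.3],[0,0,-6.3],[0,0,-6.3],[0,0,-6.3]],"delta_rot":[[0,0,0],[0,0,0],[0,0,0],[0,0,0],[0,0,0],[0,0,0],[0,0,0],[0,0,0]]}'
cat > rest.py <<'E'
from h import *
import sys
im,T=shot("wrist",sys.argv[1]);print(T[:3,3])
g=cv2.cvtColor(im,cv2.COLOR_RGB2GRAY).astype(int);Ti=np.linalg.inv(T)
f=lambda u,v,z:(Ti@np.append(plane("wrist",u,v,z,T),1))[:2].round(4)
for v in (55,85,115):
    m=np.where(g[v,230:420]<35)[0]+230;b=m[0]+np.where(g[v,m[0]:m[-1]]>50)[0]
    print(v,f(m[0]-.5,v,.003),f(m[-1]+.5,v,.003),"blade",f(b[0]-.5,v,.006),f(b[-1]+.5,v,.006))
m=np.where(g[0:215,292]<35)[0];print("front edge",f(292,m[0]-.5,.003))
t=np.where(g[m[0]+3:150,320]>60)[0][0]+m[0]+3;print("tip",t,f(320,t-.5,.006))
E
python3 rest.py w35
```

```text
clock: 65.5
tcp_pos: [0.4512, 0.0166, 0.0465]
ee_rot: [[0.354, 0.935, -0.0], [0.935, -0.354, -0.001], [-0.001, 0.0, -1.0]]
contact_force: [-8.5, -2.0, 19.6]
gripper_width: 0.225
clock: 66.2
tcp_pos: [0.4511, 0.0166, 0.0453]
ee_rot: [[0.354, 0.935, -0.0], [0.935, -0.354, 0.0], [0.0, -0.0, -1.0]]
contact_force: [-0.2, 0.1, 0.6]
gripper_width: 1.001
clock: 67.0
tcp_pos: [0.4506, 0.0166, 0.2024]
ee_rot: [[0.354, 0.935, -0.001], [0.935, -0.354, -0.0], [-0.0, -0.001, -1.0]]
contact_force: [0.2, 0.3, -0.2]
gripper_width: 1.001
[0.4506 0.0166 0.2024]
55 [ 0.1123 -0.036 ] [0.1124 0.035 ] blade [ 0.1121 -0.0107] [0.1121 0.0125]
85 [ 0.0859 -0.0359] [0.0859 0.035 ] blade [ 0.0859 -0.0109] [0.0859 0.0119]
115 [ 0.0579 -0.0359] [0.058 0.035] blade [ 0.0582 -0.0102] [0.0582 0.0113]
front edge [ 0.133  -0.0265]
tip 49 [ 0.1176 -0.0009]
```

```bash
python3 -m inch '{"linear":[[0,0,-1.5],[-1,0.4,-2.7],[-2.5,1.1,-2.7],[-4,1.8,-2.7],[-5.5,2.5,-2.7],[-6.67,3.04,-2.7],[-6.67,3.04,-2.7],[-6.67,3.04,-2.7],[-6.67,3.04,-2.7],[-6.67,3.04,-2.7]],"delta_rot":[[0,0,0],[0,0,1],[0,0,2],[0,0,3],[0,0,4],[0,0,5],[0,0,6],[0,0,7],[0,0,8],[0,0,9]]}'
python3 -m inch '{"linear":[[-0.8,1.5,0],[-1.6,3,0],[-2.4,4.5,0],[-3.2,6,0],[-3.93,7.55,0],[-3.93,7.55,0],[-3.93,7.55,0],[-3.93,7.55,0],[-3.93,7.55,0],[-3.93,7.55,0]],"delta_rot":[[0,0,0.9],[0,0,1.9],[0,0,2.9],[0,0,2.9],[0,0,2.9],[0,0,2.9],[0,0,2.9],[0,0,2.9],[0,0,2.9],[0,0,2.9]]}' -1
python3 - <<'E'
from h import *
o=get_obs();T=tool();X=np.array([.899,-.437,0]);Y=np.array([.437,.899,0]);p=T[:3,3];print(T,p@X,p@Y)
# is the lifter still on the pad?  scene picture
shot("scene","c36")
a=cv2.imread("pics/c16.png")
E
```

```text
clock: 68.05
tcp_pos: [0.4627, -0.1661, 0.2689]
ee_rot: [[0.999, -0.053, -0.002], [-0.053, -0.999, 0.001], [-0.002, -0.001, -1.0]]
contact_force: [-0.7, -0.3, 0.5]
gripper_width: 0.998
clock: 69.05
tcp_pos: [0.3567, -0.3492, 0.2702]
ee_rot: [[0.9, -0.436, -0.0], [-0.436, -0.9, 0.0], [-0.0, -0.0, -1.0]]
contact_force: [-0.2, 0.5, 0.1]
gripper_width: 0.001
[[ 0.9002 -0.4355 -0.0001  0.3567]
 [-0.4355 -0.9002  0.0002 -0.3492]
 [-0.0002 -0.0001 -1.      0.2702]
 [ 0.      0.      0.      1.    ]] 0.4732932327375534 -0.15808672742410737
```

```bash
python3 - <<'E'
from h import *
R=lambda f:cv2.cvtColor(cv2.imread(f"pics/{f}.png"),cv2.COLOR_BGR2GRAY).astype(int)[180:235,268:345]
for a,b in(("scene0","c36"),("scene0","c29"),("scene0","c4")):print(a,b,np.abs(R(a)-R(b)).mean(),(np.abs(R(a)-R(b))>40).sum())
E
python3 -m inch '{"linear":[[-0.78,0,0.5],[-0.78,0,1.5],[-0.78,0,2.8],[-0.78,0,3.8],[-0.78,0,4.4],[-0.78,0,4.4],[-0.78,0,4.4]],"delta_rot":[[0,0,0],[0,0,0],[0,0,0],[0,0,0],[0,0,0],[0,0,0],[0,0,0]]}'
python3 -m inch '{"linear":[[0.5,0,0],[0.9,0,0],[1.3,0,-0.1],[1.7,0,-0.2],[2.1,0,-0.3],[2.5,0,-0.4],[2.9,0,-0.48],[3.3,0,-0.48],[3.6,0,-0.48],[3.73,0,-0.48]],"delta_rot":[[0,0,0],[0,0,0],[0,0,0],[0,0,0],[0,0,0],[0,0,0],[0,0,0],[0,0,0],[0,0,0],[0,0,0]]}'
python3 -m inch '{"linear":[[0,0,0],[0,0,0],[0,0,0],[-0.5,0,0],[-1,0,-1],[-1.5,0,-2.5],[-2.95,0,-3.92],[-2.95,0,-3.92],[-2.95,0,-3.92],[-2.95,0,-3.92]],"delta_rot":[[0,0,0],[0,0,0],[0,0,0],[0,0,0],[0,0,0],[0,0,0],[0,0,0],[0,0,0],[0,0,0],[0,0,0]]}'
python3 lev.py w37
```

```text
scene0 c36 8.128217237308146 116
scene0 c29 14.787012987012988 697
scene0 c4 6.066351829988194 0
clock: 69.8
tcp_pos: [0.3389, -0.3415, 0.1609]
ee_rot: [[0.9, -0.437, 0.0], [-0.437, -0.9, -0.0], [0.0, -0.0, -1.0]]
contact_force: [-0.2, -0.6, 0.2]
gripper_width: -0.0
clock: 70.8
tcp_pos: [0.4232, -0.3826, 0.1721]
ee_rot: [[0.899, -0.437, 0.0], [-0.437, -0.899, 0.0], [-0.0, -0.0, -1.0]]
contact_force: [-1.6, 1.1, 1.0]
gripper_width: -0.001
clock: 71.8
tcp_pos: [0.3557, -0.3498, 0.2695]
ee_rot: [[0.899, -0.437, -0.001], [-0.437, -0.899, 0.001], [-0.001, -0.0, -1.0]]
contact_force: [0.8, -0.0, -0.3]
gripper_width: -0.004
[ 0.3557 -0.3498  0.2695] 0.4726050625356042
grip rows 55 80 26
mark rows 66 82 17
slot rows 50 122
slot mid 0.5564517898939559 grip 0.566499468879611 mark 0.5641802023628786
hinge 0.5564517898939559 lever 0.7059632268050465 mark 0.7336459830507668
hinge 0.5553 lever 0.7181639357643131 mark 0.7537115188810146
```

```bash
python3 -m inch '{"linear":[[0.8,0,0],[1.62,0,0.5],[1.62,0,1.5],[1.62,0,2.5],[1.62,0,3.4],[1.62,0,3.92],[1.62,0,3.92],[1.62,0,3.92],[1.62,0,3.92]],"delta_rot":[[0,0,0],[0,0,0],[0,0,0],[0,0,0],[0,0,0],[0,0,0],[0,0,0],[0,0,0],[0,0,0]]}' -1
python3 -m inch '{"linear":[[0.3,0,0],[0.6,0,0],[0.9,0,0],[1.1,0,0],[1.25,0,0],[1.33,0,0],[1.4,0,0],[1.44,0,0],[1.44,0,0],[1.44,0,0]],"delta_rot":[[0,0,0],[0,0,0],[0,0,0],[0,0,0],[0,0,0],[0,0,0],[0,0,0],[0,0,0],[0,0,0],[0,0,0]]}'
python3 -m inch '{"linear":[[-0.5,0,0],[-1,0,-1],[-1.5,0,-2.5],[-3.06,0,-3.92],[-3.06,0,-3.92],[-3.06,0,-3.92],[-3.06,0,-3.92],[-3.06,0,-3.92]],"delta_rot":[[0,0,0],[0,0,0],[0,0,0],[0,0,0],[0,0,0],[0,0,0],[0,0,0],[0,0,0]]}'
python3 lev.py w38
python3 -m inch '{"linear":[[-1,2,-1],[-1.5,4,-2],[-1.5,6,-2],[-1.5,7,-2],[-1.5,8,-2],[-1.5,8,-2],[-1.5,8,-2]],"delta_rot":[[0,0,0],[0,0,0],[0,0,0],[0,0,0],[0,0,0],[0,0,0],[0,0,0]]}' 
python3 - <<'E'
from h import *
shot("scene","c38");shot("side","s38")
G=lambda f,r:cv2.cvtColor(cv2.imread(f"pics/{f}.png"),cv2.COLOR_BGR2GRAY).astype(int)[r[1]:r[3],r[0]:r[2]]
for nm,r in(("lifter",(268,180,345,235)),("holders",(255,232,345,300)),("sheet/bottles",(340,120,430,235)),("dropper",(205,305,235,335))):
    for a in("c36","c29"):
        d=np.abs(G(a,r)-G("c38",r));print(nm,a,d.mean().round(2),(d>40).sum())
E
```

```text
clock: 72.75
tcp_pos: [0.3931, -0.3683, 0.1734]
ee_rot: [[0.899, -0.437, 0.001], [-0.437, -0.899, -0.001], [0.002, 0.0, -1.0]]
contact_force: [0.4, -0.2, 0.7]
gripper_width: 0.001
clock: 73.75
tcp_pos: [0.4247, -0.3835, 0.1723]
ee_rot: [[0.899, -0.437, -0.0], [-0.437, -0.899, 0.0], [-0.0, -0.0, -1.0]]
contact_force: [-1.0, 1.3, 0.2]
gripper_width: 0.002
clock: 74.55
tcp_pos: [0.356, -0.3498, 0.2689]
ee_rot: [[0.9, -0.437, -0.002], [-0.437, -0.9, 0.002], [-0.002, -0.001, -1.0]]
contact_force: [0.2, 0.2, -1.1]
gripper_width: -0.003
[ 0.356  -0.3498  0.2689] 0.4725196766696822
grip rows 53 78 26
mark rows 66 82 17
slot rows 50 122
slot mid 0.5563616747280712 grip 0.5675217224584899 mark 0.5640674823318372
hinge 0.5563616747280712 lever 0.7177460727207126 mark 0.7332527476752786
hinge 0.5553 lever 0.7290072542942758 mark 0.751745180951726
clock: 75.3
tcp_pos: [0.2352, -0.5135, 0.3189]
ee_rot: [[0.899, -0.438, -0.001], [-0.438, -0.899, 0.002], [-0.002, -0.002, -1.0]]
contact_force: [-0.1, 0.1, 0.8]
gripper_width: -0.003
lifter c36 5.92 0
lifter c29 13.74 656
holders c36 5.82 0
holders c29 0.68 0
sheet/bottles c36 6.75 0
sheet/bottles c29 0.63 0
dropper c36 6.48 0
dropper c29 0.67 0
```

```bash
python3 -m inch '{"linear":[[1.5,-2,1],[1.5,-4,2],[1.5,-6,2],[1.5,-8,2],[2.3,-8,2],[3.12,-8,2.5],[3.12,-8,3.5],[3.12,-8,5],[3.12,-8,5.92],[3.12,-8,5.92]],"delta_rot":[[0,0,0],[0,0,0],[0,0,0],[0,0,0],[0,0,0],[0,0,0],[0,0,0],[0,0,0],[0,0,0],[0,0,0]]}' -1
python3 -m inch '{"linear":[[0,0,0],[0.3,0,0],[0.6,0,0],[0.9,0,0],[1.1,0,0],[1.3,0,0],[1.42,0,0],[1.51,0,0],[1.51,0,0],[1.51,0,0]],"delta_rot":[[0,0,0],[0,0,0],[0,0,0],[0,0,0],[0,0,0],[0,0,0],[0,0,0],[0,0,0],[0,0,0],[0,0,0]]}'
python3 -m inch '{"linear":[[-0.5,0,0],[-1,0,-1],[-1.5,0,-2.5],[-3.13,0,-3.92],[-3.13,0,-3.92],[-3.13,0,-3.92],[-3.13,0,-3.92],[-3.13,0,-3.92]],"delta_rot":[[0,0,0],[0,0,0],[0,0,0],[0,0,0],[0,0,0],[0,0,0],[0,0,0],[0,0,0]]}'
python3 lev.py w39
python3 -m inch '{"linear":[[-1,2,-1],[-1.5,4,-2],[-1.5,6,-2],[-1.5,7,-2],[-1.5,8,-2],[-1.5,8,-2],[-1.5,8,-2]],"delta_rot":[[0,0,0],[0,0,0],[0,0,0],[0,0,0],[0,0,0],[0,0,0],[0,0,0]]}' 
python3 - <<'E'
from h import *
shot("scene","c39");shot("side","s39")
G=lambda f,r:cv2.cvtColor(cv2.imread(f"pics/{f}.png"),cv2.COLOR_BGR2GRAY).astype(int)[r[1]:r[3],r[0]:r[2]]
for nm,r in(("lifter",(268,180,345,235)),("holders",(255,232,345,300)),("sheet/bottles",(340,120,430,235)),("dropper",(205,305,235,335))):
    d=np.abs(G("c38",r)-G("c39",r));print(nm,d.mean().round(2),(d>40).sum())
# lever & mark centre in the side view
g=G("s39",(340,285,380,330))
for r in range(8,40,2):print(285+r,g[r,4:34:2])
E
```

```text
clock: 76.4
tcp_pos: [0.3914, -0.3653, 0.1692]
ee_rot: [[0.9, -0.435, -0.004], [-0.435, -0.9, 0.004], [-0.006, -0.002, -1.0]]
contact_force: [-0.9, -0.4, -0.1]
gripper_width: 0.003
clock: 77.4
tcp_pos: [0.4264, -0.3844, 0.1723]
ee_rot: [[0.899, -0.437, -0.0], [-0.437, -0.899, -0.0], [-0.0, 0.0, -1.0]]
contact_force: [0.1, -1.2, -0.1]
gripper_width: 0.001
clock: 78.2
tcp_pos: [0.3561, -0.3498, 0.2689]
ee_rot: [[0.9, -0.437, -0.002], [-0.437, -0.9, 0.002], [-0.002, -0.001, -1.0]]
contact_force: [-0.1, 0.1, -0.3]
gripper_width: 0.001
[ 0.3561 -0.3498  0.2689] 0.4725242562416215
grip rows 49 75 27
mark rows 66 82 17
slot rows 48 122
slot mid 0.5572315142722148 grip 0.5695286927936813 mark 0.5640711843715409
hinge 0.5572315142722148 lever 0.7298082259899444 mark 0.7182003904890787
hinge 0.5553 lever 0.7503414236805688 mark 0.7518097515326762
clock: 78.95
tcp_pos: [0.2352, -0.5135, 0.3189]
ee_rot: [[0.899, -0.438, -0.001], [-0.438, -0.899, 0.002], [-0.002, -0.002, -1.0]]
contact_force: [0.8, 0.3, 0.1]
gripper_width: 0.002
lifter 0.74 0
holders 0.62 0
sheet/bottles 0.58 0
dropper 0.58 0
293
[... 352 characters left out ...]
183  16  26  84 245 237 234 234 233 234]
305 [239 240 238 240 243 137   7   6  82 243 233 234 232 233 233]
307 [237 238 243 243 247 140   3  18 140 241 237 237 237 236 235]
309 [174 170 168 155 176  74 114 221 243 240 238 238 238 239 238]
311 [174 169 169 170 132  70 149 171 171 162 164 169 169 161 176]
313 [171 171 172 165 139 115 172 174 177 173 172 165 166 170 161]
315 [171 174 175 160 229 234 202 171 172 172 171 170 170 169 163]
317 [ 93  97 104 108 235 235 201 167 166 173 168 171 166 169 162]
319 [ 40  43  48  88 112 140 114  85  86 164 170 172 171 170 163]
321 [ 38  37  62  92 100  81  45  36  49 177 175 172 166 175 164]
323 [181 150 106  96  94  55  51  65  71 179 174 168 165 168 160]
```

```bash
python3 -c "
from workcell import *
print(finish_job())"
```

```text
the job is handed in; nothing more can be done
None
```

The job is handed in at about 79 s of robot time. Both holders on the bench are loaded, the lifter is on its rest and the dimmer lever is in line with the white mark. Only two holders were there.

**What I did:**
- I pulled the lever down to its stop.
- I carried the holders one at a time on the blade into bay 1 and bay 3.
- I stood the lifter back on the larger black pad and raised the lever.

**The lifter moved once:** after the first raise, a picture showed it had been knocked about 5 cm off its pad. I can't tell whether that happened before or after the raise. I pushed the lever back to its stop, stood the lifter on its pad again and raised the lever a second time, so the final raise came after the lifter was back.

**Last checks:**
- **Holders:** both stood inside their bays in the pictures. Over the last lever moves, the camera image showed no change in the holders, the lifter or the bottles, jar and beaker.
- **Lifter:** the blade tip is 15 mm from the pad's front edge (16 mm expected). The blade is centred to about 1 mm and runs along the pad.
- **Lever:** about 0.74–0.75 rad, against 0.73–0.75 rad for the mark, so they agree to about 0.01 rad.

**What disagreed:**
- While the lever grip was pinched, the gripper's travel and the camera differed by about 10 mm. I therefore made the final setting by pushing and checking with the camera.
- The last automatic reading of the hinge position was about 1 mm off because the grip hid the slot end. I used the earlier readings instead.

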